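# Pack the drying brushes from the light stand into the tray and clip them in

### The job

Pack away the brushes that stand in the light slanted brush stand. First swing the tray's steel clip clear of the tray; then draw every brush straight out along the slant of its hole, so that the light stand neither tips nor gets dragged away, and lay it flat and lengthwise in the tray across both felt rests; last, swing the clip fully back across the brushes. Leave the other things on the table where they are.

Things in the scene. Friction and masses are not known exactly. Their poses are not given: they have to be found in the camera images.
- stand: light loose wooden brush stand, 0.13 kg; base board 166 x 184 x 6 mm. Origin: under the base at table height, near its middle; z up; its +x points away from the robot, within 0.4 rad. Four holes in a row along its y (-69, -23, +23, +69 mm) rise 23 degrees above level towards its +x, each 54 mm deep and 3 mm wider than its brush
- stand_mouths (a point): on the stand: middle of the row of hole mouths, 46 mm above the table, at the face of the slanted bar (34 mm thick, 178 mm wide). In y order -69, -23, +23, +69 mm the holes are for the filbert, bamboo, brown and wash brush
- tray: open wooden tray, 280 mm long (its x), 202 mm wide (its y), loose, 1.3 kg. Origin: centre of its underside, z up; its +y side faces the robot, roughly. Walls 6 mm thick, 42 mm high, floor at z=6 mm. Felt rests cross it at x=-75 and +75 mm, 14 mm wide, tops at z=26 mm; between them fingers have 20 mm of room below a lying brush
- clip (a joint): angle (rad) of the steel clip about its upright pivot screw outside the tray's +y wall, at tray x=-40, y=109 mm. 0 = shut, lying across the tray along tray -y; it grows to 1.6 as the free end swings to tray +x, clear of the tray along that wall. Stays where left; 0.4 N at the tab moves it. Bar 14 x 220 mm, underside 44 mm up: passes over brushes lying flat
- clip_tab (a point): middle of the upright wooden finger tab near the clip's free end, 70 mm above the table, 195 mm from the pivot. The tab is 12 mm thick in the swing direction (its x), 24 mm along the clip (its y) and stands from 47 to 79 mm above the table; pinch it across the 12 mm or push its side
- clip_hinge (a point): point on the clip's pivot axis, 42 mm above the table
- brush_filbert: flat brush with raw pale wood handle, 15 mm wide (its x), 242 mm long (its y), 11 mm thick (its z). May be absent. Origin: centre of its underside; y along its length (bristles at one end), z its upper side. Weighs about 25 g, balances at its middle, rigid; starts in the stand with its middle 50 to 68 mm beyond the hole mouth
- brush_bamboo: bamboo ink brush with a green-painted end, 12 x 222 x 12 mm. May be absent. Origin: centre of its underside; y along its length (bristles at one end), z its upper side. Weighs about 25 g, balances at its middle, rigid; starts in the stand with its middle 50 to 68 mm beyond the hole mouth
- brush_brown: brown lacquered brush, 9 x 237 x 9 mm. May be absent. Origin: centre of its underside; y along its length (bristles at one end), z its upper side. Weighs about 25 g, balances at its middle, rigid; starts in the stand with its middle 50 to 68 mm beyond the hole mouth
- brush_wash: short black brush, 8 x 207 x 8 mm. May be absent. Origin: centre of its underside; y along its length (bristles at one end), z its upper side. Weighs about 25 g, balances at its middle, rigid; starts in the stand with its middle 50 to 68 mm beyond the hole mouth
- yellow_jar: bystander: glass jar of yellow pigment, 48 mm across, 65 mm high; origin centre of its underside
- blue_jar: bystander: glass jar of blue pigment, 48 mm across, 56 mm high; origin centre of its underside

How it is judged:
On the way, in this order (a step that is already met when the one before it is completed fails the run):
1. the clip is swung clear of the tray (beyond 1.2 rad) (value of joint clip above 1.2 rad), for 0.2 s.
2. all brushes lie in the tray while the clip is still clear (value of joint clip above 1.2 rad and x of brush_filbert in the frame of tray between -0.032 and 0.032 m and y of brush_filbert in the frame of tray between -0.09 and 0.09 m and z of brush_filbert in the frame of tray between 0.018 and 0.044 m and angle between the y axis of each of brush_filbert, brush_bamboo, brush_brown, brush_wash and the x axis of tray, either way round below 0.3 rad and angle between brush_filbert's own y axis and vertical between 1.47 and 1.67 rad and x of brush_bamboo in the frame of tray between -0.032 and 0.032 m and y of brush_bamboo in the frame of tray between -0.09 and 0.09 m and z of brush_bamboo in the frame of tray between 0.018 and 0.044 m and angle between brush_bamboo's own y axis and vertical between 1.47 and 1.67 rad and x of brush_brown in the frame of tray between -0.032 and 0.032 m and y of brush_brown in the frame of tray between -0.09 and 0.09 m and z of brush_brown in the frame of tray between 0.018 and 0.044 m and angle between brush_brown's own y axis and vertical between 1.47 and 1.67 rad and x of brush_wash in the frame of tray between -0.032 and 0.032 m and y of brush_wash in the frame of tray between -0.09 and 0.09 m and z of brush_wash in the frame of tray between 0.018 and 0.044 m and angle between brush_wash's own y axis and vertical between 1.47 and 1.67 rad), for 0.2 s.
At the end, for the whole second after the job is handed in: Every brush from the stand lies at rest, level within 0.1 rad, on both felt rests, within 0.3 rad of the tray's length, its middle within 32 mm of the tray's middle lengthwise and inside the walls; the clip is shut across them (below 0.12 rad); the stand is upright (value of joint clip below 0.12 rad and x of brush_filbert in the frame of tray between -0.032 and 0.032 m and y of brush_filbert in the frame of tray between -0.09 and 0.09 m and z of brush_filbert in the frame of tray between 0.018 and 0.044 m and angle between the y axis of each of brush_filbert, brush_bamboo, brush_brown, brush_wash and the x axis of tray, either way round below 0.3 rad and angle between brush_filbert's own y axis and vertical between 1.47 and 1.67 rad and x of brush_bamboo in the frame of tray between -0.032 and 0.032 m and y of brush_bamboo in the frame of tray between -0.09 and 0.09 m and z of brush_bamboo in the frame of tray between 0.018 and 0.044 m and angle between brush_bamboo's own y axis and vertical between 1.47 and 1.67 rad and x of brush_brown in the frame of tray between -0.032 and 0.032 m and y of brush_brown in the frame of tray between -0.09 and 0.09 m and z of brush_brown in the frame of tray between 0.018 and 0.044 m and angle between brush_brown's own y axis and vertical between 1.47 and 1.67 rad and x of brush_wash in the frame of tray between -0.032 and 0.032 m and y of brush_wash in the frame of tray between -0.09 and 0.09 m and z of brush_wash in the frame of tray between 0.018 and 0.044 m and angle between brush_wash's own y axis and vertical between 1.47 and 1.67 rad and linear speed of each of brush_filbert, brush_bamboo, brush_brown, brush_wash below 0.03 m/s and angle between stand's own z axis and vertical below 0.08 rad); the robot touches nothing.
It fails at once if the brush stand is tipped by more than 0.2 rad (angle between stand's own z axis and vertical above 0.2 rad).
It fails at once if the brush stand is dragged more than 80 mm (distance of stand from where it was at the start of the episode above 0.08 m).
It fails at once if the yellow jar is shoved more than 50 mm (distance of yellow_jar from where it was at the start of the episode above 0.05 m).
It fails at once if the blue jar is shoved more than 50 mm (distance of blue_jar from where it was at the start of the episode above 0.05 m).
Of brush_filbert, brush_bamboo, brush_brown, brush_wash only 3 to 4 are there at a start; the rules pass over those that are not, and their reading is None.
At some moment in a run one of tray may be knocked a few centimetres aside while the robot is not near it.
Once in a run the grip may slacken for a moment while it holds something.
It also fails if it takes over 210 s, if anything falls off the work surface, if the arm or the gripper's body presses on something with over 40 N, if the wrist force passes 120 N, or if a joint passes its speed limit or range.

### The arm

A 7-joint arm with a two-finger parallel gripper is mounted at the origin on the work surface; the furniture and walls round the work are solid. World frame = base frame: x ahead of the robot, y to its left, z up, the work surface at z = 0. Lengths are in m, angles in rad, forces in N, time in s.
With the tool pointing down it reaches from about 0.4 to 0.85 m from the base axis. Payload 10.4 kg.
Tool frame: the origin (TCP) lies between the finger pads; the fingertips stand tcp_to_tips ahead of it and the grasp point (between the pads) lies 8 mm behind it (tcp_to_tips is the distance from the TCP to the fingertips, in m); z points along the fingers, y is the line along which they close (so a half turn about z gives the same grasp; the last joint's range is limited). The gripper opens to 85 mm and grips with 20 to 120 N. Pads are 22 mm wide; open, the fingers measure 114 mm over their backs; the gripper's body (76 mm by 85 mm) begins 54 mm behind the grasp point. The pads swing forward as they close: fully open they stand 13 mm farther back than shut.
Start: joints at [-1.344, 0.332, -0.065, 1.46, 0.022, 1.35, -0.088], TCP at [0.154, 0.606, 0.242] pointing down, gripper open.
Joint ranges: [-2.6, 2.6], [-0.5, 2.12], [-1.47, 1.34], [0.16, 2.42], [-1.27, 4.41], [0.06, 2.06], [-2.6, 2.6]. Speed limits (rad/s): [2.22, 2.22, 2.79, 2.79, 3.14, 3.14, 3.14].

### API

Orientations are given as a unit quaternion [x, y, z, w].
In Python, from workcell import * gives the robot as it stands.
- The arm moves only by the tool apply_moves, never from a script. Its argument "rows" is a list of rows, each an object of numbers: "x", "y", "z": the shift along the tool's x, y, z in mm; "ax", "ay", "az": the turn, a rotation vector about the tool's x, y, z in degrees; "gripper": the closure, from 0 (fully open) to 1 (shut). A call has 1 to 5 rows; each row shifts and turns the commanded pose from where the row before left it, along the tool's axes as they then stand; what a row does not reach is not made up. A row lasts 1/12 s, in which the tool goes at most 41.7 mm and 7.16 degrees, less where a joint would pass 70% of its speed; a pose out of reach is approached as far as the arm can. A call with a gripper value outside its range is refused whole. The fingers move at their own pace and stop on an object; "newtons" is the grip in N (left out, the last holds). Time passes only in rows, so rows that do not move let the fingers close. It gives the time, the measured TCP pose, the force, the opening and the grip force at its end, in the units of the state.
- get_obs(): the state, without advancing time (a new reading comes with each control period).
- camera(name): name is "scene" or "top" or "wrist"; returns a dict with "color" (480x640x3 uint8, red, green, blue), "fov_y" (degrees; the focal length in pixels is half the picture's height over the tangent of half this angle, whatever the lens; pixels are square), "cx", "cy" (the principal point, pixels), "k1" (the pictures are not rectified: a ray, as slopes to the right and down, at radius r is drawn at 1 + k1 r^2 times it, then the intrinsics apply), "rvec" (rotation vector, rad) and "tvec" (3), from world to camera coordinates, as OpenCV has them. Camera axes: x right, y down, z forward; pixel columns grow to the right and rows downward; lengths in m; the calibration is good to about 2 mm. A picture is of the moment at which its call begins. There is no depth.
- hand_in(): hands the job in; it is judged then, once.
The state is a dict: "clock": time; "joint_pos": joint angles; "joint_velocities": joint speeds; "tau": joint torques, N m; "position": TCP position; "ee_rot": TCP orientation; "ft_force": force on the tool from outside, world axes, zero at the start; "torque": the same for the moment, N m; "grip_width": opening from 0.0 (shut) to 1.0 (fully open); "grasp_force": force on a finger pad.
Only numpy, scipy, OpenCV 4.12 (cv2) and the standard library are available. Lean on these libraries where they do the work, as an engineer would, in place of code of your own. Each camera call takes 0.05 s, during which the arm holds its last target. There are 200 camera calls.

## Working session

There is one attempt and no reset: what is moved stays moved. The work goes in short steps, Python scripts to look and compute and a tool call to move; the robot and the scene stay as the last step left them, time stands still between calls to the robot, and variables do not carry over. Pictures are saved under pics/ and viewed, at most 14 in all, crops included, and the job is handed in when it is done.

Besides the shell and the picture viewer there is one more tool, called after "Emit:" by a JSON object that holds its "api" and its "payload". apply_moves: Moves the arm, as the interface text tells. Its arguments: {"type":"object","properties":{"rows":{"type":"array","items":{"type":"object","properties":{"x":{"type":"number"},"y":{"type":"number"},"z":{"type":"number"},"ax":{"type":"number"},"ay":{"type":"number"},"az":{"type":"number"},"gripper":{"type":"number"}}}},"newtons":{"type":"number"}},"required":["rows"]}

```bash
ls; mkdir -p pics; cat > h.py <<'E'
from workcell import *
import numpy as np, cv2
from scipy.spatial.transform import Rotation as R
def snap(n,f):
    c=camera(n); cv2.imwrite('pics/'+f+'.png',c['color'][:,:,::-1]); np.save('pics/'+f+'.npy',c,allow_pickle=True); return c
def load(f): return np.load('pics/'+f+'.npy',allow_pickle=True).item()
def K(c):
    f=240/np.tan(np.radians(c['fov_y'])/2); return np.array([[f,0,c['cx']],[0,f,c['cy']],[0,0,1.]])
def D(c): return np.array([c['k1'],0,0,0,0.])
def ray(c,uv):
    p=cv2.undistortPoints(np.array(uv,float).reshape(-1,1,2),K(c),D(c)).reshape(-1,2)
    M=cv2.Rodrigues(np.array(c['rvec'],float))[0]; t=np.array(c['tvec'],float).ravel()
    return -M.T@t,(M.T@np.c_[p,np.ones(len(p))].T).T
def onz(c,uv,z):
    o,d=ray(c,uv); z=np.broadcast_to(z,len(d)); return o+d*((z-o[2])/d[:,2])[:,None]
def proj(c,P): return cv2.projectPoints(np.array(P,float).reshape(-1,3),np.array(c['rvec'],float),np.array(c['tvec'],float),K(c),D(c))[0].reshape(-1,2)
E
python3 - <<'E'
from h import *
for n in ('scene','top'):
    c=snap(n,n+'0'); print(n,c['fov_y'],c['cx'],c['cy'],c['k1'],ray(c,[[320,240]]))
print(get_obs())
E
```

```text
pics
scene 49.16090875558588 314.7785774555317 235.69203518062187 -0.13579902391026968 (array([ 0.01795721, -0.54936728,  0.67467197]), array([[ 0.44583556,  0.67766118, -0.58495507]]))
top 52.99948487890529 321.8434392892291 238.95075806743594 -0.12766390208859943 (array([0.34588281, 0.18295134, 1.23738392]), array([[ 0.11806606, -0.01164173, -0.99294728]]))
{'clock': 0.1, 'joint_pos': array([-1.34359104,  0.3327935 , -0.06471648,  1.46083148,  0.02161608,
        1.34990882, -0.08848338]), 'joint_velocities': array([-0.00048515, -0.00173733, -0.00057037, -0.00145669,  0.00321418,
       -0.00018677,  0.00023602]), 'tau': array([ 2.12259823e-03, -6.26745629e+01,  4.93028015e-02, -3.92422163e+01,
        1.63284643e-02,  7.09727567e-03, -5.52583822e-05]), 'position': array([0.15442955, 0.60529716, 0.24161735]), 'ee_rot': array([ 1.24551124e-01,  9.92212996e-01, -6.20905397e-04, -4.45200687e-05]), 'ft_force': array([-0.62986504, -0.48162269,  0.0168178 ]), 'torque': array([ 0.00158556,  0.00376527, -0.00445185]), 'grasp_force': 0.0, 'grip_width': 0.9985394038593891}
```

View pics/top0.png

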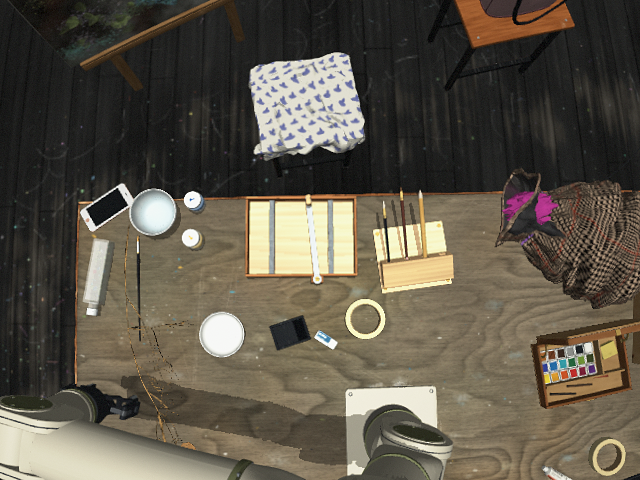

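View pics/scene0.png

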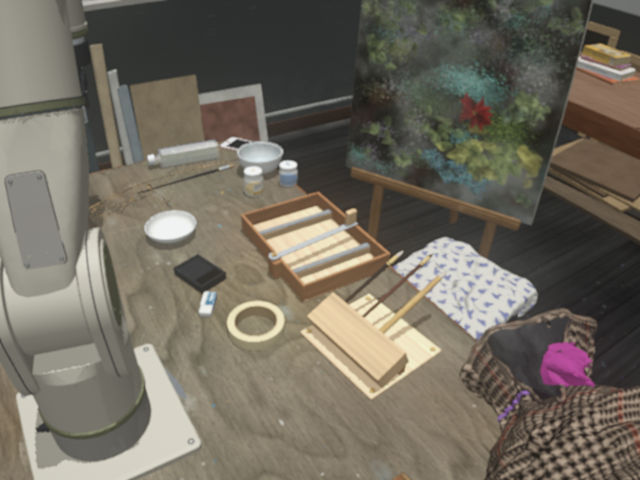

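The top view shows the tray at (302,236), with its clip pivot at (317,280) and tab at (308,197). The stand is at (413,257) with three brushes, near columns 387, 402 and 421. Next I'll enlarge this area.

```bash
python3 - <<'E'
from h import *
c=load('top0'); im=c['color'][180:300,235:465,::-1]
cv2.imwrite('pics/crop.png',cv2.resize(im,None,fx=3.4,fy=3.4,interpolation=cv2.INTER_CUBIC))
for nm,uv,z in [('trayTL',(247,198),.042),('trayTR',(357,197),.042),('trayBR',(355,275),.042),('trayBL',(245,275),.042),('pivot',(317,280),.046),('tab',(308,197),.079),('barL',(378,265),.05),('barR',(453,257),.05),('edge',(200,200),0.)]:
    print(nm,onz(c,[uv],z)[0].round(3))
E
```

```text
trayTL [0.6   0.351 0.042]
trayTR [0.595 0.072 0.042]
trayBR [0.398 0.084 0.042]
trayBL [0.405 0.357 0.042]
pivot [0.388 0.179 0.046]
tab [0.59  0.196 0.079]
barL [0.421 0.027 0.05 ]
barR [ 0.436 -0.163  0.05 ]
edge [0.607 0.481 0.   ]
```

View pics/crop.png

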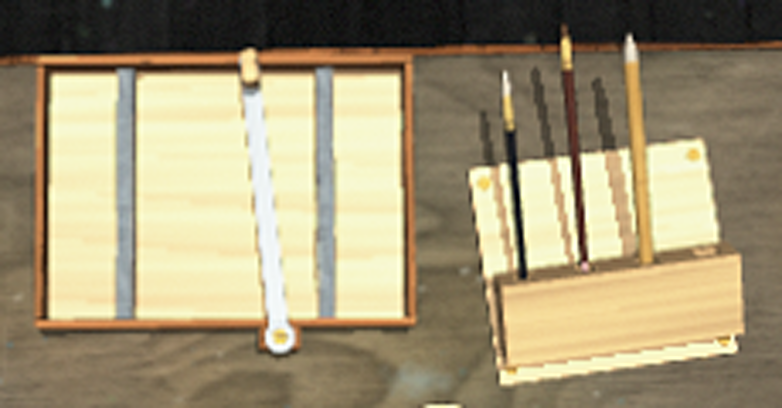

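```bash
python3 - <<'E'
from h import *
import workcell
print([n for n in dir(workcell) if not n.startswith('_')], getattr(workcell,'tcp_to_tips',None))
c=load('top0')
cr=lambda u:(np.array(u)/3.4+[235-.35,180-.35])
M=onz(c,cr([(522,277),(583,267),(645,263)]),.046)
print(M.round(4)); d=M[0]-M[2]; yaw=np.arctan2(-d[0],d[1]); print('yaw',yaw,np.diff(M,axis=0))
# board corners at z=.006
print(onz(c,cr([(470,170),(705,140),(737,350),(502,382)]),.006).round(3))
# tips: intersect ray with vertical plane containing axis
a=np.array([np.cos(.4014)*np.cos(yaw),np.cos(.4014)*np.sin(yaw),np.sin(.4014)])
for m,t,L in zip(M,cr([(505,72),(564,28),(629,38)]),(.207,.237,.222)):
    o,v=ray(c,[t]); A=np.c_[a,-v[0]]; s,res,_,_=np.linalg.lstsq(A,o-m,rcond=None); print('len out',s[0],'mid',s[0]-L/2,'res',np.sqrt(res))
print(onz(c,cr([(37,58),(413,55),(414,327),(37,327)]),.042).round(4))
o=get_obs();print(R.from_quat(o['ee_rot']).as_matrix().round(3))
E
```

```text
['MotionError', 'camera', 'get_obs', 'hand_in', 'tcp_to_tips'] 0.011
[[ 0.4304  0.0006  0.046 ]
 [ 0.4365 -0.0448  0.046 ]
 [ 0.4382 -0.0911  0.046 ]]
yaw 0.08495611047068283 [[ 0.00612257 -0.04541983  0.        ]
 [ 0.00168699 -0.04628345  0.        ]]
[[ 0.516  0.031  0.006]
 [ 0.535 -0.152  0.006]
 [ 0.373 -0.168  0.006]
 [ 0.355  0.013  0.006]]
len out 0.15384679036513013 mid 0.05034679036513014 res [0.00290204]
len out 0.17860016008703988 mid 0.06010016008703989 res [0.00453556]
len out 0.16884373969608374 mid 0.05784373969608374 res [0.00472495]
[[0.6032 0.3548 0.042 ]
 [0.5985 0.0745 0.042 ]
 [0.3962 0.0808 0.042 ]
 [0.403  0.3562 0.042 ]]
[[-0.969  0.247 -0.   ]
 [ 0.247  0.969 -0.001]
 [-0.    -0.001 -1.   ]]
```

```bash
cat >> h.py <<'E'
def Rtool(yaw,tilt=0):  # yaw: world heading of -tool x... tool y = heading+90deg, z down; tilt: z leans towards heading
    h=np.array([np.cos(yaw),np.sin(yaw),0]); z=np.array([0,0,-1.])
    zz=np.cos(tilt)*z+np.sin(tilt)*h; y=np.array([-np.sin(yaw),np.cos(yaw),0]); return np.c_[np.cross(y,zz),y,zz]
def plan(p,Rg,flip=True,st=None):
    """print rows from current measured pose to p,Rg ; returns goal"""
    if st is None:
        o=get_obs(); st=(o['position'],R.from_quat(o['ee_rot']).as_matrix())
    p0,R0=st; c=[Rg]+([Rg@np.diag([-1,-1,1.])] if flip else [])
    Rg=min(c,key=lambda r:np.linalg.norm(R.from_matrix(R0.T@r).as_rotvec()))
    w=R.from_matrix(R0.T@Rg).as_rotvec(degrees=True); n=int(np.ceil(max(np.linalg.norm(np.array(p)-p0)/.038,np.linalg.norm(w)/6.8,1)))
    Ri=R0; step=R.from_rotvec(w/n,degrees=True).as_matrix(); dp=(np.array(p)-p0)/n
    print('n',n,'turn/row',(w/n).round(1),'total',w.round(1))
    for i in range(n): print('  ',(Ri.T@dp*1000).round(1)); Ri=Ri@step
    return np.array(p),Rg
E
python3 - <<'E'
from h import *
s=plan([.45,.12,.2],Rtool(.085))
s2=plan([.588,.155,.12],Rtool(.085),st=s)
s2=plan([.588,.155,.069],Rtool(.085),st=s2)
E
```

```text
n 15 turn/row [-0.  -0.  -1.3] total [ -0.1  -0.  -19.2]
   [-27.1 -26.5   2.8]
   [-26.5 -27.1   2.8]
   [-25.9 -27.7   2.8]
   [-25.3 -28.2   2.8]
   [-24.6 -28.8   2.8]
   [-24.  -29.3   2.8]
   [-23.3 -29.9   2.8]
   [-22.6 -30.4   2.8]
   [-22.  -30.9   2.8]
   [-21.3 -31.3   2.8]
   [-20.6 -31.8   2.8]
   [-19.8 -32.3   2.8]
   [-19.1 -32.7   2.8]
   [-18.4 -33.1   2.8]
   [-17.6 -33.5   2.8]
n 5 turn/row [0. 0. 0.] total [0. 0. 0.]
   [-28.1   4.6  16. ]
   [-28.1   4.6  16. ]
   [-28.1   4.6  16. ]
   [-28.1   4.6  16. ]
   [-28.1   4.6  16. ]
n 2 turn/row [0. 0. 0.] total [0. 0. 0.]
   [ 0.   0.  25.5]
   [ 0.   0.  25.5]
```

Emit:
{"api": "apply_moves", "payload": {"rows": [{"x": -27,"y": -27,"z": 3,"az": -1.3,"gripper": 1},{"x": -26,"y": -27,"z": 3,"az": -1.3},{"x": -26,"y": -28,"z": 3,"az": -1.3},{"x": -25,"y": -28,"z": 3,"az": -1.3},{"x": -25,"y": -29,"z": 3,"az": -1.3}]}}

```text
invalid input at $.rows[0]: expected keys x, y, z, ax, ay, az, gripper
```

Emit:
{"api": "apply_moves", "payload": {"rows": [{"x": -24,"y": -29,"z": 3,"az": -1.3},{"x": -23,"y": -30,"z": 3,"az": -1.3},{"x": -23,"y": -30,"z": 3,"az": -1.3},{"x": -22,"y": -31,"z": 3,"az": -1.3},{"x": -21,"y": -31,"z": 3,"az": -1.3}]}}

```text
invalid input at $.rows[0]: expected keys x, y, z, ax, ay, az, gripper
```

Emit:
{"api": "apply_moves", "payload": {"rows": [{"x": -20,"y": -32,"z": 3,"az": -1.3},{"x": -20,"y": -32,"z": 3,"az": -1.3},{"x": -19,"y": -33,"z": 3,"az": -1.3},{"x": -18,"y": -33,"z": 3,"az": -1.3},{"x": -18,"y": -33,"z": 3,"az": -1.3}]}}

```text
invalid input at $.rows[0]: expected keys x, y, z, ax, ay, az, gripper
```

Emit:
{"api": "apply_moves", "payload": {"rows": [{"x": -28,"y": 5,"z": 16},{"x": -28,"y": 5,"z": 16},{"x": -28,"y": 5,"z": 16},{"x": -28,"y": 5,"z": 16},{"x": -28,"y": 5,"z": 16}]}}

```text
invalid input at $.rows[0]: expected keys x, y, z, ax, ay, az, gripper
```

```bash
python3 - <<'E'
from h import *
o=get_obs();print(o['position'],R.from_quat(o['ee_rot']).as_matrix().round(3),o['grip_width'],o['joint_pos'].round(2))
snap('wrist','w1')
snap('top','t1')
E
```

```text
[0.15442955 0.60529716 0.24161735] [[-0.969  0.247 -0.   ]
 [ 0.247  0.969 -0.001]
 [-0.    -0.001 -1.   ]] 0.9985394038593891 [-1.34  0.33 -0.06  1.46  0.02  1.35 -0.09]
```

View pics/w1.png

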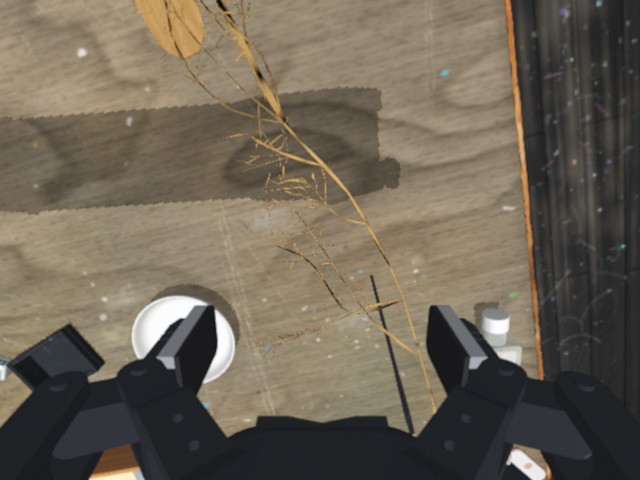

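The moves were refused because every row needs all the keys, so the arm is still at its start. The wrist view shows only the table and the fingers at (180,345) and (460,345).

Emit:
{"api": "apply_moves", "payload": {"rows": [{"x": -27,"y": -27,"z": 3,"ax": 0,"ay": 0,"az": -1.3,"gripper": 1},{"x": -26,"y": -27,"z": 3,"ax": 0,"ay": 0,"az": -1.3,"gripper": 1},{"x": -26,"y": -28,"z": 3,"ax": 0,"ay": 0,"az": -1.3,"gripper": 1},{"x": -25,"y": -28,"z": 3,"ax": 0,"ay": 0,"az": -1.3,"gripper": 1},{"x": -25,"y": -29,"z": 3,"ax": 0,"ay": 0,"az": -1.3,"gripper": 1}], "newtons": 40}}

```text
clock: 0.62
position: [0.2532, 0.4416, 0.2271]
ee_rot: [0.067, 0.998, 0.0, -0.0]
ft_force: [0.4, -0.5, 0.0]
grip_width: 0.296
grasp_force: 0.0
```

Emit:
{"api": "apply_moves", "payload": {"rows": [{"x": -24,"y": -29,"z": 3,"ax": 0,"ay": 0,"az": -1.3,"gripper": 1},{"x": -23,"y": -30,"z": 3,"ax": 0,"ay": 0,"az": -1.3,"gripper": 1},{"x": -23,"y": -30,"z": 3,"ax": 0,"ay": 0,"az": -1.3,"gripper": 1},{"x": -22,"y": -31,"z": 3,"ax": 0,"ay": 0,"az": -1.3,"gripper": 1},{"x": -21,"y": -31,"z": 3,"ax": 0,"ay": 0,"az": -1.3,"gripper": 1}]}}

```text
clock: 1.03
position: [0.3521, 0.2807, 0.2122]
ee_rot: [0.011, 1.0, 0.0, 0.0]
ft_force: [0.1, 0.0, 0.9]
grip_width: -0.0
grasp_force: 0.0
```

Emit:
{"api": "apply_moves", "payload": {"rows": [{"x": -20,"y": -32,"z": 3,"ax": 0,"ay": 0,"az": -1.3,"gripper": 1},{"x": -20,"y": -32,"z": 3,"ax": 0,"ay": 0,"az": -1.3,"gripper": 1},{"x": -19,"y": -33,"z": 3,"ax": 0,"ay": 0,"az": -1.3,"gripper": 1},{"x": -18,"y": -33,"z": 3,"ax": 0,"ay": 0,"az": -1.3,"gripper": 1},{"x": -18,"y": -33,"z": 3,"ax": 0,"ay": 0,"az": -1.3,"gripper": 1}]}}

```text
clock: 1.45
position: [0.4507, 0.1198, 0.1974]
ee_rot: [-0.046, 0.999, 0.0, 0.0]
ft_force: [0.7, 0.5, -0.5]
grip_width: -0.001
grasp_force: 0.0
```

Emit:
{"api": "apply_moves", "payload": {"rows": [{"x": -28,"y": 5,"z": 16,"ax": 0,"ay": 0,"az": 0,"gripper": 1},{"x": -28,"y": 5,"z": 16,"ax": 0,"ay": 0,"az": 0,"gripper": 1},{"x": -28,"y": 5,"z": 16,"ax": 0,"ay": 0,"az": 0,"gripper": 1},{"x": -28,"y": 5,"z": 16,"ax": 0,"ay": 0,"az": 0,"gripper": 1},{"x": -28,"y": 5,"z": 16,"ax": 0,"ay": 0,"az": 0,"gripper": 1}]}}

```text
clock: 1.87
position: [0.5885, 0.1596, 0.1161]
ee_rot: [-0.045, 0.999, 0.0, -0.0]
ft_force: [0.2, -0.0, 0.1]
grip_width: 0.0
grasp_force: 0.0
```

```bash
python3 - <<'E'
from h import *
o=get_obs();print(o['position'],R.from_quat(o['ee_rot']).as_matrix().round(3),o['grip_width'],o['joint_pos'].round(2),o['ft_force'])
snap('wrist','w2')
E
```

```text
[0.58848321 0.15964294 0.1161185 ] [[-0.996 -0.091 -0.   ]
 [-0.091  0.996  0.   ]
 [ 0.     0.    -1.   ]] 0.0001579997112302646 [-0.67  0.41  0.42  1.67 -0.18  1.1   1.46] [ 0.23035948 -0.04796766  0.14019948]
```

View pics/w2.png

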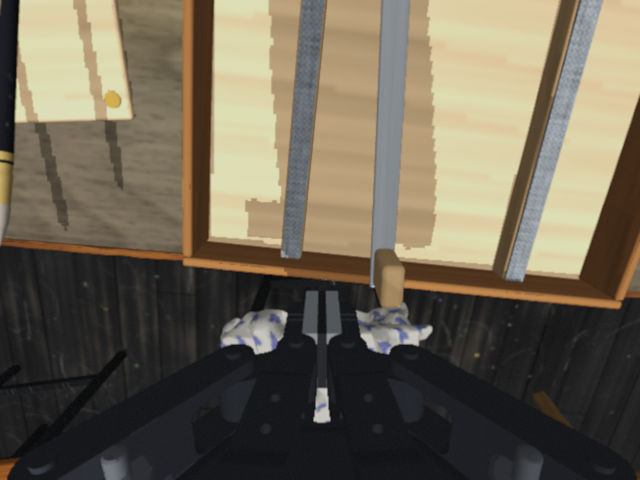

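Closed fingers at (322,320); tab top at about (387,262), to their left in the world and slightly nearer the robot.

```bash
python3 - <<'E'
from h import *
c=load('w2'); t=onz(c,[(387,262)],.079)[0]; print(t, onz(c,[(185,255),(620,300)],.042).round(3))
piv=np.array([.391,.179]); r=t[:2]-piv; print(np.hypot(*r),np.arctan2(r[1],r[0]))
s=plan([.586,.157,.069],Rtool(.1))
th0=np.arctan2(r[1],r[0])
# constant twist about pivot: body-frame row for 6.5deg
for dth in (6.0,):
    rel=np.array([.195,-.021]); a=np.radians(dth)
    d=np.array([[np.cos(a)-1,-np.sin(a)],[np.sin(a),np.cos(a)-1]])@rel  # clip frame: radial, tangential
    print('tool x',-d[0]*1000,'tool y',d[1]*1000,'az',-dth)
E
```

```text
[0.57393454 0.19135941 0.079     ] [[0.594 0.078 0.042]
 [0.599 0.351 0.042]]
0.1833515755333932 0.06745941182473435
n 2 turn/row [-0.1 -0.1 -0.2] total [-0.2 -0.2 -0.5]
   [ 2.2 -1.5 21.2]
   [ 2.3 -1.5 21.2]
tool x -1.1268673254340147 tool y 20.49809053445869 az -6.0
```

Emit:
{"api": "apply_moves", "payload": {"rows": [{"x": 2,"y": -1,"z": 23,"ax": 0,"ay": 0,"az": 0,"gripper": 1},{"x": 2,"y": -1,"z": 23,"ax": 0,"ay": 0,"az": 0,"gripper": 1},{"x": 0,"y": 10,"z": 0,"ax": 0,"ay": 0,"az": -3,"gripper": 1},{"x": 0,"y": 10,"z": 0,"ax": 0,"ay": 0,"az": -3,"gripper": 1},{"x": -1,"y": 15,"z": 0,"ax": 0,"ay": 0,"az": -4.5,"gripper": 1}]}}

```text
clock: 2.33
position: [0.5791, 0.1905, 0.0706]
ee_rot: [-0.137, 0.991, -0.001, -0.001]
ft_force: [1.5, -0.1, -0.2]
grip_width: 0.002
grasp_force: 0.2
```

Emit:
{"api": "apply_moves", "payload": {"rows": [{"x": -1,"y": 20,"z": 0,"ax": 0,"ay": 0,"az": -6,"gripper": 1},{"x": -1,"y": 20,"z": 0,"ax": 0,"ay": 0,"az": -6,"gripper": 1},{"x": -1,"y": 20,"z": 0,"ax": 0,"ay": 0,"az": -6,"gripper": 1},{"x": -1,"y": 20,"z": 0,"ax": 0,"ay": 0,"az": -6,"gripper": 1},{"x": -1,"y": 20,"z": 0,"ax": 0,"ay": 0,"az": -6,"gripper": 1}]}}

```text
clock: 2.75
position: [0.5374, 0.2825, 0.0713]
ee_rot: [-0.391, 0.921, -0.0, 0.0]
ft_force: [1.1, -0.7, 0.3]
grip_width: -0.0
grasp_force: 0.2
```

```bash
python3 - <<'E'
from h import *
o=get_obs();M=R.from_quat(o['ee_rot']).as_matrix();print(o['position'],M.round(3),o['ft_force'])
p=o['position'][:2]-[.391,.179]; print(np.hypot(*p),np.degrees(np.arctan2(p[1],p[0])))
snap('top','t2');c=load('t2'); cv2.imwrite('pics/t2c.png',cv2.resize(c['color'][150:320,225:475,::-1],None,fx=3,fy=3))
E
```

```text
[0.53738066 0.28247855 0.07125228] [[-0.695 -0.719  0.   ]
 [-0.719  0.695  0.   ]
 [-0.    -0.    -1.   ]] [ 1.09600449 -0.68639453  0.29548159]
0.17926268185701524 35.257029152895974
```

View pics/t2c.png

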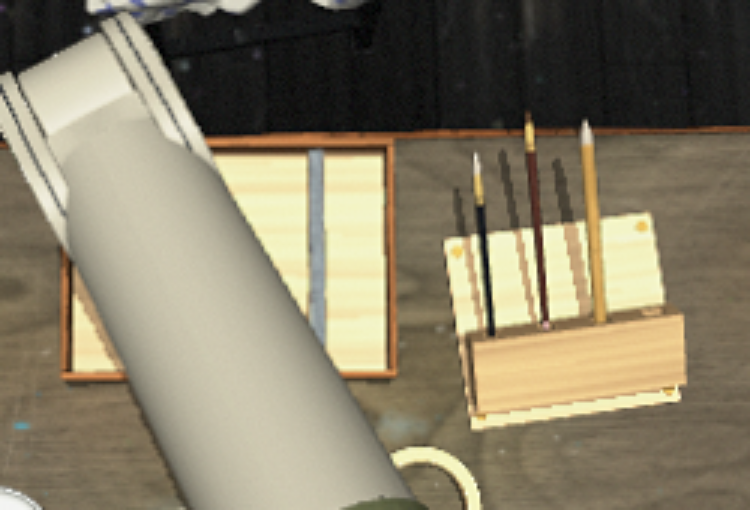

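The arm hides the clip, and the tool sits at a radius of 179 mm, about 16 mm short. I'll shift outward while sweeping on.

Emit:
{"api": "apply_moves", "payload": {"rows": [{"x": -16,"y": 0,"z": 0,"ax": 0,"ay": 0,"az": 0,"gripper": 1},{"x": -1,"y": 20,"z": 0,"ax": 0,"ay": 0,"az": -6,"gripper": 1},{"x": -1,"y": 20,"z": 0,"ax": 0,"ay": 0,"az": -6,"gripper": 1},{"x": -2,"y": 20,"z": 0,"ax": 0,"ay": 0,"az": -6,"gripper": 1},{"x": -2,"y": 20,"z": 0,"ax": 0,"ay": 0,"az": -6,"gripper": 1}]}}

```text
clock: 3.22
position: [0.4868, 0.3446, 0.0712]
ee_rot: [-0.573, 0.819, -0.0, 0.0]
ft_force: [0.8, 0.2, -0.1]
grip_width: 0.001
grasp_force: 0.2
```

```bash
python3 - <<'E'
from h import *
o=get_obs();M=R.from_quat(o['ee_rot']).as_matrix();print(o['position'],M.round(3),o['ft_force'],o['joint_pos'].round(2))
p=o['position'][:2]-[.391,.179]; print(np.hypot(*p),np.degrees(np.arctan2(p[1],p[0])))
snap('wrist','w3')
E
```

```text
[0.48676968 0.34457514 0.07124522] [[-0.343 -0.939  0.   ]
 [-0.939  0.343  0.   ]
 [-0.    -0.    -1.   ]] [ 0.78454488  0.22803094 -0.06728023] [-0.79  0.42  0.12  1.73 -0.06  1.    2.14]
0.1912771761553065 59.954647847406065
```

View pics/w3.png

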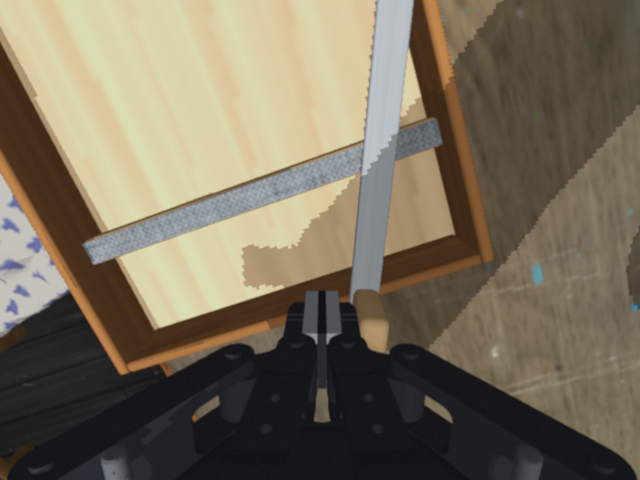

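Fingers at (322,320) are pushing the tab at (372,318), and the clip is about 65° open. I'll push on along tool y, with little turning because joint 7 is at 2.14.

Emit:
{"api": "apply_moves", "payload": {"rows": [{"x": -2,"y": 19,"z": 0,"ax": 0,"ay": 0,"az": -2,"gripper": 1},{"x": -2,"y": 19,"z": 0,"ax": 0,"ay": 0,"az": -2,"gripper": 1},{"x": 0,"y": 19,"z": 0,"ax": 0,"ay": 0,"az": -2,"gripper": 1},{"x": 2,"y": 17,"z": 0,"ax": 0,"ay": 0,"az": -2,"gripper": 1},{"x": 0,"y": 0,"z": 0,"ax": 0,"ay": 0,"az": 0,"gripper": 1}]}}

```text
clock: 3.68
position: [0.4132, 0.3694, 0.0711]
ee_rot: [-0.63, 0.777, 0.001, -0.001]
ft_force: [-0.4, -0.0, 1.0]
grip_width: 0.002
grasp_force: 0.0
```

Emit:
{"api": "apply_moves", "payload": {"rows": [{"x": 0,"y": -10,"z": 0,"ax": 0,"ay": 0,"az": 0,"gripper": 1},{"x": 0,"y": 0,"z": -40,"ax": 0,"ay": 0,"az": 4,"gripper": 1},{"x": 0,"y": 0,"z": -40,"ax": 0,"ay": 0,"az": 4,"gripper": 1},{"x": 0,"y": -10,"z": -35,"ax": 0,"ay": 0,"az": 6,"gripper": 0.5},{"x": 0,"y": 0,"z": -30,"ax": 0,"ay": 0,"az": 6,"gripper": 0.5}]}}

```text
clock: 4.1
position: [0.4395, 0.3608, 0.2193]
ee_rot: [-0.479, 0.878, -0.0, 0.001]
ft_force: [1.0, -1.0, -0.8]
grip_width: 0.273
grasp_force: 0.0
```

```bash
cat >> h.py <<'E'
Y=.105; AX=np.array([np.cos(.4014)*np.cos(Y),np.cos(.4014)*np.sin(Y),np.sin(.4014)])
def grasp(m,s,back=0):  # TCP pose to grip s beyond mouth, back = retreat along tool z
    Rg=Rtool(Y,.4014); return m+AX*s+Rg[:,2]*(.008-back),Rg
MO=dict(wash=np.array([.431,.0006,.046]),brown=np.array([.4355,-.0449,.046]),bamboo=np.array([.4395,-.0911,.046]))
E
python3 - <<'E'
from h import *
c=snap('wrist','w4')
o=get_obs();print(o['position'],o['joint_pos'].round(2))
p,Rg=grasp(MO['wash'],.06,.09); print(p); s=plan(p,Rg,flip=False)
E
```

```text
[0.44069868 0.36265009 0.2251401 ] [-0.89  0.21  0.14  1.65 -0.03  1.27  1.82]
[0.45406515 0.00303078 0.14492467]
n 10 turn/row [ 1.  -2.1  5. ] total [ 10.3 -20.9  50. ]
   [ 29.4 -20.8   7.8]
   [ 27.8 -23.2   7.1]
   [ 25.9 -25.4   6.6]
   [ 23.8 -27.5   6.2]
   [ 21.6 -29.3   5.9]
   [ 19.1 -31.    5.6]
   [ 16.6 -32.5   5.6]
   [ 13.9 -33.7   5.6]
   [ 11.1 -34.7   5.8]
   [  8.3 -35.4   6. ]
```

View pics/w4.png

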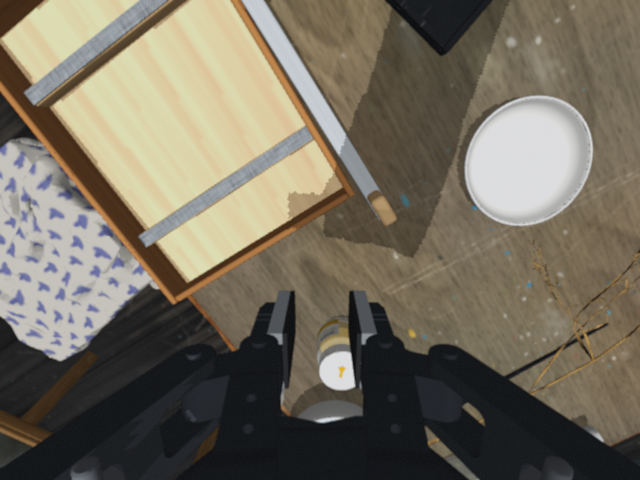

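The clip now lies along the tray's near wall (tab at (383,208)), clear of the tray. Next is the wash brush.

Emit:
{"api": "apply_moves", "payload": {"rows": [{"x": 29,"y": -21,"z": 4,"ax": 1,"ay": -2.1,"az": 5,"gripper": 0.6},{"x": 28,"y": -23,"z": 4,"ax": 1,"ay": -2.1,"az": 5,"gripper": 0.6},{"x": 26,"y": -25,"z": 4,"ax": 1,"ay": -2.1,"az": 5,"gripper": 0.6},{"x": 24,"y": -27,"z": 4,"ax": 1,"ay": -2.1,"az": 5,"gripper": 0.6},{"x": 22,"y": -29,"z": 4,"ax": 1,"ay": -2.1,"az": 5,"gripper": 0.6}]}}

```text
clock: 4.57
position: [0.4447, 0.1801, 0.1903]
ee_rot: [-0.276, 0.956, 0.006, 0.102]
ft_force: [0.7, 0.4, 0.1]
grip_width: 0.406
grasp_force: 0.0
```

Emit:
{"api": "apply_moves", "payload": {"rows": [{"x": 19,"y": -31,"z": 4,"ax": 1,"ay": -2.1,"az": 5,"gripper": 0.6},{"x": 17,"y": -32,"z": 4,"ax": 1,"ay": -2.1,"az": 5,"gripper": 0.6},{"x": 14,"y": -34,"z": 4,"ax": 1,"ay": -2.1,"az": 5,"gripper": 0.6},{"x": 11,"y": -35,"z": 4,"ax": 1,"ay": -2.1,"az": 5,"gripper": 0.6},{"x": 8,"y": -35,"z": 4,"ax": 1,"ay": -2.1,"az": 5,"gripper": 0.6}]}}

```text
clock: 4.98
position: [0.451, -0.0004, 0.1592]
ee_rot: [-0.057, 0.979, 0.012, 0.196]
ft_force: [0.3, 0.0, -0.6]
grip_width: 0.4
grasp_force: 0.0
```

```bash
python3 - <<'E'
from h import *
c=snap('wrist','w5')
o=get_obs();print(o['position'],o['joint_pos'].round(2),o['grip_width'])
p,Rg=grasp(MO['wash'],.06,.05); s=plan(p,Rg,flip=False)
p,Rg=grasp(MO['wash'],.06,0); plan(p,Rg,st=s)
im=c['color'][:,:,::-1].copy()
for k,m in MO.items():
    uv=proj(c,[m,m+AX*.06,m+AX*.16]); print(k,uv.round(0).tolist())
    for u in uv: cv2.circle(im,tuple(int(v) for v in np.clip(u,-999,2000)),4,(0,0,255),1)
cv2.imwrite('pics/w5b.png',im)
E
```

```text
[ 0.44959076 -0.00590583  0.15720577] [-0.53 -0.32  0.4   2.33  0.2   0.72  1.42] 0.39938152553758216
n 2 turn/row [ 0.  -0.2 -0. ] total [ 0.1 -0.4 -0.1]
   [-0.3  4.2 26.7]
   [-0.2  4.2 26.7]
n 2 turn/row [0. 0. 0.] total [0. 0. 0.]
   [ 0.  0. 25.]
   [ 0.  0. 25.]
wash [[326.0, 152.0], [325.0, 245.0], [323.0, 374.0]]
brown [[252.0, 151.0], [256.0, 244.0], [262.0, 373.0]]
bamboo [[176.0, 149.0], [185.0, 243.0], [199.0, 372.0]]
```

View pics/w5b.png

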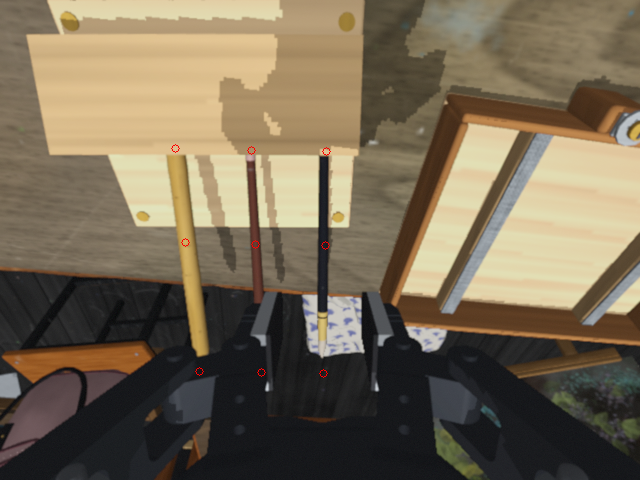

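The projected mouths (red circles) match the brushes well; wash at (325,245), brown at (256,244), bamboo at (185,243). I'll grip wash near its middle, about 52 mm beyond the mouth.

Emit:
{"api": "apply_moves", "payload": {"rows": [{"x": 4,"y": 4,"z": 26,"ax": 0,"ay": -0.2,"az": 0,"gripper": 0.6},{"x": 4,"y": 4,"z": 26,"ax": 0,"ay": -0.2,"az": 0,"gripper": 0.6},{"x": 0,"y": 0,"z": 25,"ax": 0,"ay": 0,"az": 0,"gripper": 0.6},{"x": 0,"y": 0,"z": 25,"ax": 0,"ay": 0,"az": 0,"gripper": 0.6},{"x": 0,"y": 0,"z": 0,"ax": 0,"ay": 0,"az": 0,"gripper": 0.6}]}}

```text
clock: 5.45
position: [0.4809, 0.0127, 0.0582]
ee_rot: [-0.06, 0.979, 0.01, 0.196]
ft_force: [-1.5, -0.2, 0.2]
grip_width: 0.399
grasp_force: 0.0
```

```bash
python3 - <<'E'
from h import *
o=get_obs();print(o['position'],o['joint_pos'].round(2),o['grip_width'],o['ft_force'])
p,Rg=grasp(MO['wash'],.052,0); s=plan(p,Rg,flip=False)
E
```

```text
[0.48092864 0.01265976 0.05823727] [-0.61 -0.03  0.48  2.36  0.04  0.41  1.54] 0.3992815515915679 [-1.49212276 -0.17339411  0.15428256]
n 1 turn/row [ 0.2 -0.4  0.9] total [ 0.2 -0.4  0.9]
   [-0.2 -6.8 -0.6]
```

Emit:
{"api": "apply_moves", "payload": {"rows": [{"x": 0,"y": -6.5,"z": 0,"ax": 0,"ay": 0,"az": 0.8,"gripper": 0.6},{"x": 0,"y": 0,"z": 0,"ax": 0,"ay": 0,"az": 0,"gripper": 0.6},{"x": 0,"y": 0,"z": 0,"ax": 0,"ay": 0,"az": 0,"gripper": 0.6}]}}

```text
clock: 5.7
position: [0.4832, 0.0071, 0.0636]
ee_rot: [-0.052, 0.978, 0.014, 0.199]
ft_force: [-0.2, -0.0, 0.4]
grip_width: 0.401
grasp_force: 0.0
```

```bash
python3 - <<'E'
from h import *
o=get_obs();print(o['position'],o['ft_force'])
p,Rg=grasp(MO['wash'],.052,0); s=plan(p,Rg,flip=False)
E
```

```text
[0.48324589 0.00708135 0.06362017] [-0.17781791 -0.00201764  0.38128894]
n 1 turn/row [0.4 0.  0. ] total [0.4 0.  0. ]
   [ 3.3 -1.   3.6]
```

Emit:
{"api": "apply_moves", "payload": {"rows": [{"x": 3,"y": -1,"z": 3,"ax": 0,"ay": 0,"az": 0,"gripper": 0.6},{"x": 0,"y": 0,"z": 0,"ax": 0,"ay": 0,"az": 0,"gripper": 0.7},{"x": 0,"y": 0,"z": 0,"ax": 0,"ay": 0,"az": 0,"gripper": 0.85},{"x": 0,"y": 0,"z": 0,"ax": 0,"ay": 0,"az": 0,"gripper": 1},{"x": 0,"y": 0,"z": 0,"ax": 0,"ay": 0,"az": 0,"gripper": 1}]}}

```text
clock: 6.12
position: [0.4812, 0.0066, 0.0585]
ee_rot: [-0.053, 0.979, 0.013, 0.198]
ft_force: [0.0, 0.4, 0.8]
grip_width: 0.082
grasp_force: 42.1
```

Emit:
{"api": "apply_moves", "payload": {"rows": [{"x": 0,"y": 0,"z": 0,"ax": 0,"ay": 0,"az": 0,"gripper": 1},{"x": 0,"y": 0,"z": 0,"ax": 0,"ay": 0,"az": 0,"gripper": 1}]}}

```text
clock: 6.28
position: [0.4813, 0.0066, 0.0583]
ee_rot: [-0.053, 0.979, 0.013, 0.198]
ft_force: [-1.4, -0.1, 2.9]
grip_width: 0.08
grasp_force: 42.2
```

```bash
python3 - <<'E'
from h import *
o=get_obs();print(o['position'],o['ft_force'],o['grip_width'],o['grasp_force'])
p,Rg=grasp(MO['wash'],.052,0); s=plan(p,Rg,flip=False)
p,Rg=grasp(MO['wash'],.132,0); s=plan(p,Rg,flip=False,st=s)
s=plan(p+[-.02,0,.05],Rtool(Y),st=s)
s=plan([.52,.215,.15],Rtool(np.pi/2+Y),st=s,flip=False)
s=plan([.52,.215,.15],Rtool(-np.pi/2+Y),st=s,flip=False)
E
```

```text
[0.48128635 0.00656095 0.05834594] [-1.36503815 -0.10471502  2.86428803] 0.08033968932425979 42.24932134151459
n 1 turn/row [ 0.4 -0.1  0.1] total [ 0.4 -0.1  0.1]
   [-0.6 -0.7 -0.4]
n 3 turn/row [0. 0. 0.] total [0. 0. 0.]
   [-26.7  -0.    0. ]
   [-26.7  -0.    0. ]
   [-26.7  -0.    0. ]
n 4 turn/row [ 0.   5.7 -0. ] total [ 0. 23. -0.]
   [ -0.3   0.5 -13.4]
   [  1.    0.5 -13.4]
   [  2.4   0.5 -13.2]
   [  3.7   0.5 -12.9]
n 14 turn/row [ 0.   0.  -6.4] total [  0.   0. -90.]
   [-0.4 14.4 -0.7]
   [-2.1 14.3 -0.7]
   [-3.6 14.  -0.7]
   [-5.2 13.5 -0.7]
   [-6.7 12.8 -0.7]
   [-8.  12.  -0.7]
   [-9.3 11.  -0.7]
   [-10.5   9.9  -0.7]
   [-11.5   8.6  -0.7]
   [-12.4   7.3  -0.7]
   [-13.2   5.9  -0.7]
   [-13.8   4.3  -0.7]
   [-14.2   2.8  -0.7]
   [-14.4   1.2  -0.7]
n 27 turn/row [0.  0.  6.7] total [  0.   0. 180.]
   [0. 0. 0.]
   [0. 0. 0.]
   [0. 0. 0.]
   [0. 0. 0.]
   [0. 0. 0.]
   [0. 0. 0.]
   [0. 0. 0.]
   [0. 0. 0.]
   [0. 0. 0.]
   [0. 0. 0.]
   [0. 0. 0.]
   [0. 0. 0.]
   [0. 0. 0.]
   [0. 0. 0.]
   [0. 0. 0.]
   [0. 0. 0.]
   [0. 0. 0.]
   [0. 0. 0.]
   [0. 0. 0.]
   [0. 0. 0.]
   [0. 0. 0.]
   [0. 0. 0.]
   [0. 0. 0.]
   [0. 0. 0.]
   [0. 0. 0.]
   [0. 0. 0.]
   [0. 0. 0.]
```

Emit:
{"api": "apply_moves", "payload": {"rows": [{"x": -8,"y": 0,"z": 0,"ax": 0,"ay": 0,"az": 0,"gripper": 1},{"x": -14,"y": 0,"z": 0,"ax": 0,"ay": 0,"az": 0,"gripper": 1},{"x": -18,"y": 0,"z": 0,"ax": 0,"ay": 0,"az": 0,"gripper": 1},{"x": -20,"y": 0,"z": 0,"ax": 0,"ay": 0,"az": 0,"gripper": 1},{"x": -20,"y": 0,"z": 0,"ax": 0,"ay": 0,"az": 0,"gripper": 1}]}}

```text
clock: 6.7
position: [0.5556, 0.0148, 0.0898]
ee_rot: [-0.053, 0.979, 0.013, 0.198]
ft_force: [-0.3, 0.4, 0.1]
grip_width: 0.081
grasp_force: 41.9
```

Emit:
{"api": "apply_moves", "payload": {"rows": [{"x": -5,"y": 0,"z": -10,"ax": 0,"ay": 0,"az": 0,"gripper": 1},{"x": 0,"y": 0,"z": -25,"ax": 0,"ay": 5.7,"az": 0,"gripper": 1},{"x": 0,"y": 0,"z": -25,"ax": 0,"ay": 5.7,"az": 0,"gripper": 1},{"x": 0,"y": 0,"z": -25,"ax": 0,"ay": 5.7,"az": 0,"gripper": 1},{"x": 0,"y": 0,"z": -20,"ax": 0,"ay": 5.7,"az": 0,"gripper": 1}]}}

```text
clock: 7.12
position: [0.5314, 0.0118, 0.1946]
ee_rot: [-0.055, 0.998, 0.003, 0.0]
ft_force: [1.0, -0.7, -0.7]
grip_width: 0.081
grasp_force: 41.9
```

```bash
python3 - <<'E'
from h import *
o=get_obs();print(o['position'],o['ft_force'],o['grip_width'],o['grasp_force'],o['joint_pos'].round(2))
snap('top','t6');snap('wrist','w6')
a=load('t6')['color'][160:310,225:475];b=load('w6')['color'][::2,::2]
im=np.zeros((450+240,750,3),np.uint8);im[:450]=cv2.resize(a,None,fx=3,fy=3);im[450:,:320]=b
cv2.imwrite('pics/m6.png',cv2.resize(im[:,:,::-1],(652,600)))
s=plan([.54,.215,.17],Rtool(-np.pi/2),flip=False)
E
```

```text
[0.53142604 0.01183814 0.19458554] [ 1.04382817 -0.67447385 -0.72916737] 0.08059055639842069 41.89901411533356 [-0.59  0.16  0.54  1.8  -0.1   1.2   1.66]
n 15 turn/row [ 0.  -0.   6.4] total [ 0.4 -0.1 96.4]
   [-1.9 13.4  1.7]
   [-0.4 13.5  1.7]
   [ 1.1 13.4  1.7]
   [ 2.6 13.2  1.7]
   [ 4.1 12.9  1.7]
   [ 5.5 12.3  1.7]
   [ 6.9 11.6  1.7]
   [ 8.1 10.8  1.7]
   [9.3 9.8 1.7]
   [10.3  8.7  1.7]
   [11.2  7.5  1.7]
   [12.   6.2  1.7]
   [12.6  4.8  1.7]
   [13.1  3.4  1.7]
   [13.4  1.9  1.7]
```

View pics/m6.png

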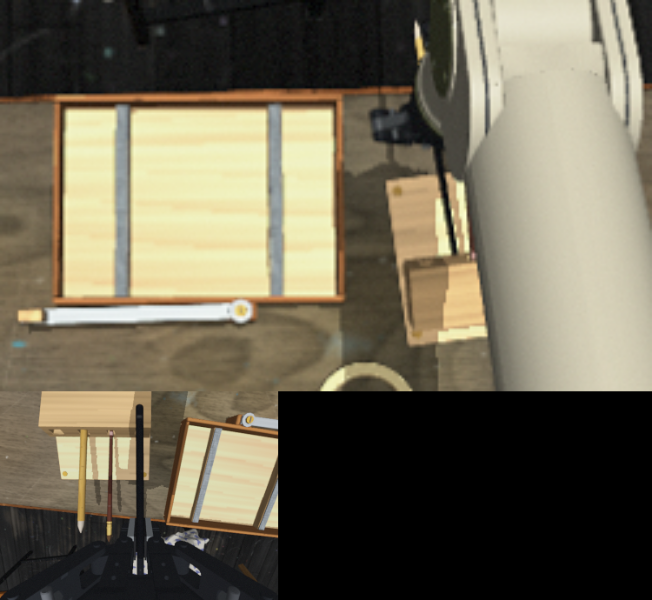

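The wash brush is held straight and the stand has not moved. The tray is at its old place with the clip along its near wall. I'll turn the brush and carry it over the tray.

Emit:
{"api": "apply_moves", "payload": {"rows": [{"x": -2,"y": 13,"z": 2,"ax": 0,"ay": 0,"az": 6.4,"gripper": 1},{"x": -1,"y": 13,"z": 2,"ax": 0,"ay": 0,"az": 6.4,"gripper": 1},{"x": 0,"y": 13,"z": 2,"ax": 0,"ay": 0,"az": 6.4,"gripper": 1},{"x": 2,"y": 13,"z": 2,"ax": 0,"ay": 0,"az": 6.4,"gripper": 1},{"x": 3,"y": 13,"z": 2,"ax": 0,"ay": 0,"az": 6.4,"gripper": 1}]}}

```text
clock: 7.63
position: [0.5367, 0.0776, 0.181]
ee_rot: [0.225, 0.974, 0.003, 0.001]
ft_force: [0.0, -0.1, 0.0]
grip_width: 0.084
grasp_force: 41.9
```

Emit:
{"api": "apply_moves", "payload": {"rows": [{"x": 5,"y": 12,"z": 2,"ax": 0,"ay": 0,"az": 6.4,"gripper": 1},{"x": 6,"y": 12,"z": 2,"ax": 0,"ay": 0,"az": 6.4,"gripper": 1},{"x": 8,"y": 11,"z": 2,"ax": 0,"ay": 0,"az": 6.4,"gripper": 1},{"x": 9,"y": 10,"z": 2,"ax": 0,"ay": 0,"az": 6.4,"gripper": 1},{"x": 10,"y": 9,"z": 2,"ax": 0,"ay": 0,"az": 6.4,"gripper": 1}]}}

```text
clock: 8.05
position: [0.5408, 0.1445, 0.1713]
ee_rot: [0.485, 0.875, 0.003, -0.0]
ft_force: [0.5, 0.5, -0.2]
grip_width: 0.079
grasp_force: 41.9
```

Emit:
{"api": "apply_moves", "payload": {"rows": [{"x": 11,"y": 8,"z": 2,"ax": 0,"ay": 0,"az": 6.4,"gripper": 1},{"x": 12,"y": 6,"z": 2,"ax": 0,"ay": 0,"az": 6.4,"gripper": 1},{"x": 13,"y": 5,"z": 2,"ax": 0,"ay": 0,"az": 6.4,"gripper": 1},{"x": 13,"y": 3,"z": 2,"ax": 0,"ay": 0,"az": 6.4,"gripper": 1},{"x": 13,"y": 2,"z": 2,"ax": 0,"ay": 0,"az": 6.4,"gripper": 1}]}}

```text
clock: 8.47
position: [0.5426, 0.212, 0.1616]
ee_rot: [0.707, 0.707, 0.003, -0.001]
ft_force: [0.7, 0.3, -0.6]
grip_width: 0.081
grasp_force: 41.9
```

Emit:
{"api": "apply_moves", "payload": {"rows": [{"x": 0,"y": 0,"z": 0,"ax": 0,"ay": 0,"az": 0,"gripper": 1},{"x": 0,"y": 0,"z": 0,"ax": 0,"ay": 0,"az": 0,"gripper": 1}]}}

```text
clock: 8.63
position: [0.5424, 0.2114, 0.1617]
ee_rot: [0.704, 0.711, 0.002, -0.001]
ft_force: [-0.1, -0.8, -0.8]
grip_width: 0.079
grasp_force: 41.9
```

```bash
cat >> h.py <<'E'
def tray(c):
    """tray corners in top view from wall brown colour, if unobstructed; returns min area rect of outer rim at z=.042"""
    hsv=cv2.cvtColor(c['color'],cv2.COLOR_RGB2HSV)
    m=cv2.inRange(hsv,(5,130,70),(14,255,220)); m[:188]=0; m[300:]=0; m[:,:232]=0; m[:,370:]=0
    ys,xs=np.nonzero(m); P=onz(c,np.c_[xs,ys],.042)[:,:2]
    P=P[(P[:,0]<.7)]
    r=cv2.minAreaRect((P*1000).astype(np.float32)); return r,m
E
python3 - <<'E'
from h import *
o=get_obs();print(o['position'],o['grip_width'],o['joint_pos'].round(2))
snap('wrist','w7'); c=snap('top','t7')
print(tray(load('t6'))[0],tray(c)[0])
s=plan([.55,.215,.028],Rtool(-np.pi/2-.02),flip=False)
E
```

```text
[0.54240479 0.21139491 0.161743  ] 0.07868744300512691 [-0.96  0.33  0.62  1.71 -0.21  1.16 -0.27]
((494.5024719238281, 215.6194305419922), (347.8629150390625, 222.4515838623047), 89.84459686279297) ((502.5237731933594, 215.33792114257812), (347.8753967285156, 205.54795837402344), 89.99278259277344)
n 4 turn/row [ 0.  -0.1  0.4] total [ 0.1 -0.3  1.6]
   [ 1.1  1.7 33.6]
   [ 1.1  1.7 33.6]
   [ 1.2  1.7 33.6]
   [ 1.2  1.8 33.6]
```

View pics/w7.png

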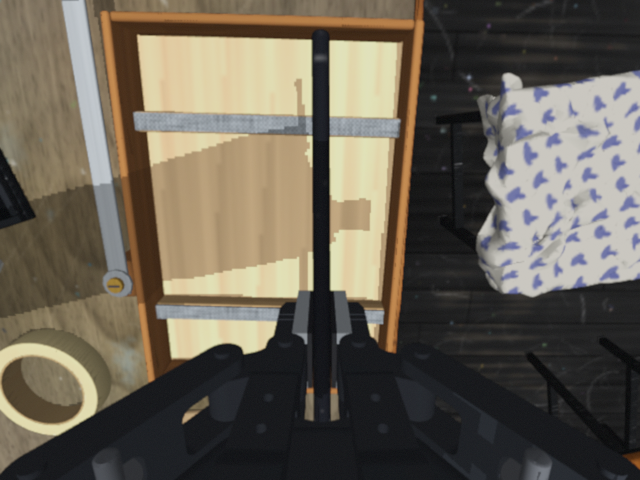

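The wash brush (column 320) is parallel to the tray over its far part, with rests at rows 123 and 312. I'll lower and release.

Emit:
{"api": "apply_moves", "payload": {"rows": [{"x": 1,"y": 2,"z": 36,"ax": 0,"ay": 0,"az": 0.5,"gripper": 1},{"x": 1,"y": 2,"z": 36,"ax": 0,"ay": 0,"az": 0.5,"gripper": 1},{"x": 1,"y": 2,"z": 34,"ax": 0,"ay": 0,"az": 0.5,"gripper": 1},{"x": 1,"y": 2,"z": 18,"ax": 0,"ay": 0,"az": 0,"gripper": 1},{"x": 0,"y": 0,"z": 7,"ax": 0,"ay": 0,"az": 0,"gripper": 1}]}}

```text
clock: 9.15
position: [0.5498, 0.214, 0.0287]
ee_rot: [0.714, 0.7, 0.001, -0.001]
ft_force: [-0.9, 0.5, 5.3]
grip_width: 0.075
grasp_force: 42.5
```

Emit:
{"api": "apply_moves", "payload": {"rows": [{"x": 0,"y": 0,"z": 3,"ax": 0,"ay": 0,"az": 0,"gripper": 1},{"x": 0,"y": 0,"z": 0,"ax": 0,"ay": 0,"az": 0,"gripper": 1},{"x": 0,"y": 0,"z": 0,"ax": 0,"ay": 0,"az": 0,"gripper": 1},{"x": 0,"y": 0,"z": 0,"ax": 0,"ay": 0,"az": 0,"gripper": 0.8},{"x": 0,"y": 0,"z": 0,"ax": 0,"ay": 0,"az": 0,"gripper": 0.7}]}}

```text
clock: 9.57
position: [0.5517, 0.2163, 0.0298]
ee_rot: [0.714, 0.7, 0.004, -0.001]
ft_force: [-1.0, 0.1, 0.1]
grip_width: 0.295
grasp_force: 0.0
```

Emit:
{"api": "apply_moves", "payload": {"rows": [{"x": 0,"y": 0,"z": 0,"ax": 0,"ay": 0,"az": 0,"gripper": 0.7},{"x": 0,"y": 0,"z": -20,"ax": 0,"ay": 0,"az": 0,"gripper": 0.7},{"x": 0,"y": 0,"z": -40,"ax": 0,"ay": 0,"az": 0,"gripper": 0.7},{"x": 0,"y": 0,"z": -40,"ax": 0,"ay": 0,"az": 0,"gripper": 0.7},{"x": 0,"y": 0,"z": -40,"ax": 0,"ay": 0,"az": 0,"gripper": 0.6}]}}

```text
clock: 9.98
position: [0.5504, 0.2148, 0.1705]
ee_rot: [0.715, 0.699, 0.002, -0.001]
ft_force: [1.0, 0.4, -0.1]
grip_width: 0.401
grasp_force: 0.0
```

```bash
python3 - <<'E'
from h import *
c=load('w7'); print(onz(c,[(107,17),(419,20)],.042).round(3))
o=get_obs();print(o['position'],o['grip_width'],o['joint_pos'].round(2))
p,Rg=grasp(MO['brown'],.06,.07); print(p); s=plan(p,Rg,flip=False)
E
```

```text
[[0.41  0.354 0.042]
 [0.603 0.354 0.042]]
[0.55037081 0.21483623 0.17048929] 0.40102411266106486 [-0.96  0.34  0.63  1.68 -0.22  1.19 -0.3 ]
[ 0.46633626 -0.04165024  0.12651437]
n 15 turn/row [-1.3 -1.2 -6.4] total [-19.2 -17.3 -95.9]
   [-17.2  -5.2   2.8]
   [-16.5  -7.2   3. ]
   [-15.5  -9.    3.2]
   [-14.3 -10.8   3.3]
   [-13.  -12.4   3.3]
   [-11.4 -13.8   3.2]
   [ -9.8 -15.1   3.1]
   [ -8.  -16.1   2.9]
   [ -6.1 -17.    2.7]
   [ -4.1 -17.6   2.4]
   [ -2.  -18.    2.1]
   [  0.  -18.1   1.7]
   [  2.1 -18.1   1.3]
   [  4.1 -17.7   0.8]
   [  6.  -17.2   0.3]
```

Emit:
{"api": "apply_moves", "payload": {"rows": [{"x": -17,"y": -5,"z": 1,"ax": -1.3,"ay": -1.2,"az": -6.4,"gripper": 0.6},{"x": -16,"y": -7,"z": 1,"ax": -1.3,"ay": -1.2,"az": -6.4,"gripper": 0.6},{"x": -15,"y": -9,"z": 1,"ax": -1.3,"ay": -1.2,"az": -6.4,"gripper": 0.6},{"x": -14,"y": -11,"z": 1,"ax": -1.3,"ay": -1.2,"az": -6.4,"gripper": 0.6},{"x": -13,"y": -12,"z": 1,"ax": -1.3,"ay": -1.2,"az": -6.4,"gripper": 0.6}]}}

```text
clock: 10.4
position: [0.5223, 0.1311, 0.1649]
ee_rot: [0.49, 0.869, 0.005, 0.077]
ft_force: [1.0, -0.9, -0.1]
grip_width: 0.403
grasp_force: 0.0
```

Emit:
{"api": "apply_moves", "payload": {"rows": [{"x": -11,"y": -14,"z": 1,"ax": -1.3,"ay": -1.2,"az": -6.4,"gripper": 0.6},{"x": -10,"y": -15,"z": 1,"ax": -1.3,"ay": -1.2,"az": -6.4,"gripper": 0.6},{"x": -8,"y": -16,"z": 1,"ax": -1.3,"ay": -1.2,"az": -6.4,"gripper": 0.6},{"x": -6,"y": -17,"z": 1,"ax": -1.3,"ay": -1.2,"az": -6.4,"gripper": 0.6},{"x": -4,"y": -18,"z": 1,"ax": -1.3,"ay": -1.2,"az": -6.4,"gripper": 0.6}]}}

```text
clock: 10.82
position: [0.4923, 0.0461, 0.1596]
ee_rot: [0.226, 0.963, 0.007, 0.147]
ft_force: [0.8, -1.1, 0.9]
grip_width: 0.398
grasp_force: 0.0
```

Emit:
{"api": "apply_moves", "payload": {"rows": [{"x": -2,"y": -18,"z": 1,"ax": -1.3,"ay": -1.2,"az": -6.4,"gripper": 0.6},{"x": 0,"y": -18,"z": 1,"ax": -1.3,"ay": -1.2,"az": -6.4,"gripper": 0.6},{"x": 2,"y": -18,"z": 1,"ax": -1.3,"ay": -1.2,"az": -6.4,"gripper": 0.6},{"x": 4,"y": -18,"z": 1,"ax": -1.3,"ay": -1.2,"az": -6.4,"gripper": 0.6},{"x": 6,"y": -17,"z": 0,"ax": -1.3,"ay": -1.2,"az": -6.4,"gripper": 0.6}]}}

```text
clock: 11.23
position: [0.4638, -0.0395, 0.1469]
ee_rot: [-0.056, 0.977, 0.009, 0.205]
ft_force: [0.5, -1.4, 0.9]
grip_width: 0.395
grasp_force: 0.0
```

Emit:
{"api": "apply_moves", "payload": {"rows": [{"x": 0,"y": 0,"z": 0,"ax": 0,"ay": 0,"az": 0,"gripper": 0.6},{"x": 0,"y": 0,"z": 0,"ax": 0,"ay": 0,"az": 0,"gripper": 0.6},{"x": 0,"y": 0,"z": 0,"ax": 0,"ay": 0,"az": 0,"gripper": 0.6}]}}

```text
clock: 11.48
position: [0.4646, -0.0384, 0.1476]
ee_rot: [-0.052, 0.977, 0.009, 0.205]
ft_force: [0.2, 0.5, 0.2]
grip_width: 0.401
grasp_force: 0.0
```

```bash
python3 - <<'E'
from h import *
c=snap('wrist','w8');snap('top','t8')
o=get_obs();print(o['position'],o['joint_pos'].round(2),o['grip_width'])
p,Rg=grasp(MO['brown'],.06,.04); s=plan(p,Rg,flip=False)
im=c['color'][:,:,::-1].copy()
for k in ('brown','bamboo'):
    m=MO[k]; uv=proj(c,[m,m+AX*.06]); print(k,uv.round(0).tolist())
    for u in uv: cv2.circle(im,tuple(int(v) for v in np.clip(u,-999,2000)),4,(0,0,255),1)
a=load('t8')['color'][160:310,225:475,::-1]
out=np.zeros((600,800,3),np.uint8); out[:270,:450]=cv2.resize(a,(450,270)); out[270:,:440]=cv2.resize(im,(440,330)); cv2.imwrite('pics/m8.png',out)
E
```

```text
[ 0.46463906 -0.03823367  0.14742395] [-0.91 -0.42  0.8   2.33  0.45  0.73  1.31] 0.4021582234289986
n 2 turn/row [-0.1  0.3  0.1] total [-0.2  0.7  0.2]
   [ 3.8 -1.7 24.8]
   [ 3.6 -1.7 24.9]
brown [[316.0, 143.0], [316.0, 243.0]]
bamboo [[234.0, 141.0], [241.0, 242.0]]
```

View pics/m8.png

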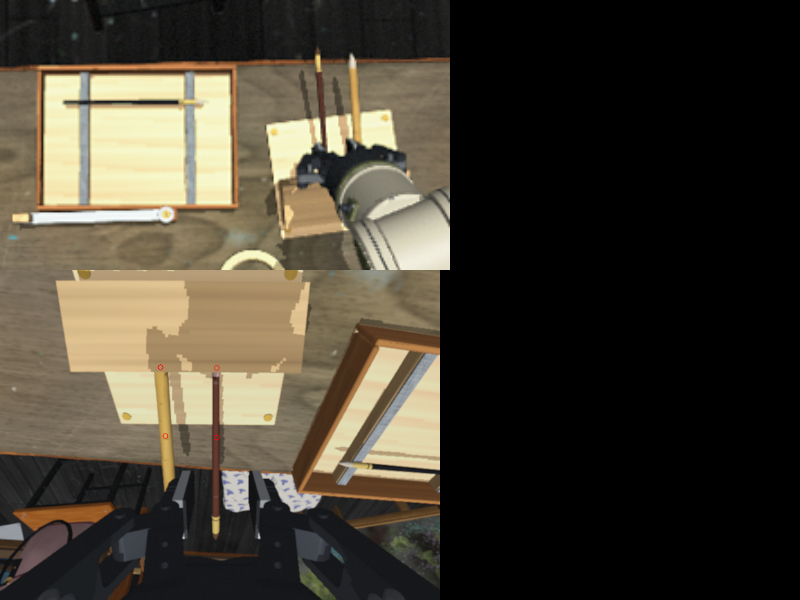

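The wash brush lies across both rests, centred. The brown brush lines up with its projected points (column 216 in the lower view), so I'll go down on it.

Emit:
{"api": "apply_moves", "payload": {"rows": [{"x": 3,"y": -2,"z": 25,"ax": 0,"ay": 0.3,"az": 0,"gripper": 0.6},{"x": 3,"y": -1,"z": 25,"ax": 0,"ay": 0.3,"az": 0,"gripper": 0.6},{"x": 0,"y": 0,"z": 22,"ax": 0,"ay": 0,"az": 0,"gripper": 0.6},{"x": 0,"y": 0,"z": 15,"ax": 0,"ay": 0,"az": 0,"gripper": 0.6},{"x": 0,"y": 0,"z": 0,"ax": 0,"ay": 0,"az": 0,"gripper": 0.6}]}}

```text
clock: 12.0
position: [0.4933, -0.0393, 0.0634]
ee_rot: [-0.054, 0.979, 0.006, 0.199]
ft_force: [0.2, 0.3, 0.4]
grip_width: 0.4
grasp_force: 0.0
```

Emit:
{"api": "apply_moves", "payload": {"rows": [{"x": 0,"y": 0,"z": 0,"ax": 0,"ay": 0,"az": 0,"gripper": 0.6},{"x": 0,"y": 0,"z": 0,"ax": 0,"ay": 0,"az": 0,"gripper": 0.6}]}}

```text
clock: 12.17
position: [0.4935, -0.0382, 0.0654]
ee_rot: [-0.054, 0.978, 0.008, 0.199]
ft_force: [-0.1, -0.4, 0.2]
grip_width: 0.399
grasp_force: 0.0
```

```bash
python3 - <<'E'
from h import *
o=get_obs();print(o['position'],o['joint_pos'].round(2),o['grip_width'],o['ft_force'])
p,Rg=grasp(MO['brown'],.06,0); s=plan(p,Rg,flip=False)
E
```

```text
[ 0.49349404 -0.03820843  0.06535929] [-1.27 -0.13  1.28  2.35  0.18  0.43  1.58] 0.39889121210829104 [-0.08868049 -0.44386365  0.15943768]
n 1 turn/row [-0.2  0.   0.4] total [-0.2  0.   0.4]
   [ 1.3 -0.6  3. ]
```

Emit:
{"api": "apply_moves", "payload": {"rows": [{"x": 1,"y": -1,"z": 3,"ax": 0,"ay": 0,"az": 0,"gripper": 0.7},{"x": 0,"y": 0,"z": 0,"ax": 0,"ay": 0,"az": 0,"gripper": 0.85},{"x": 0,"y": 0,"z": 0,"ax": 0,"ay": 0,"az": 0,"gripper": 1},{"x": 0,"y": 0,"z": 0,"ax": 0,"ay": 0,"az": 0,"gripper": 1},{"x": 0,"y": 0,"z": 0,"ax": 0,"ay": 0,"az": 0,"gripper": 1}]}}

```text
clock: 12.58
position: [0.4938, -0.0403, 0.062]
ee_rot: [-0.053, 0.978, 0.008, 0.2]
ft_force: [-0.0, -0.8, 1.6]
grip_width: 0.084
grasp_force: 42.9
```

Emit:
{"api": "apply_moves", "payload": {"rows": [{"x": -8,"y": 0,"z": 0,"ax": 0,"ay": 0,"az": 0,"gripper": 1},{"x": -14,"y": 0,"z": 0,"ax": 0,"ay": 0,"az": 0,"gripper": 1},{"x": -18,"y": 0,"z": 0,"ax": 0,"ay": 0,"az": 0,"gripper": 1},{"x": -20,"y": 0,"z": 0,"ax": 0,"ay": 0,"az": 0,"gripper": 1},{"x": -20,"y": 0,"z": 0,"ax": 0,"ay": 0,"az": 0,"gripper": 1}]}}

```text
clock: 13.0
position: [0.5651, -0.0319, 0.0917]
ee_rot: [-0.053, 0.979, 0.008, 0.198]
ft_force: [0.6, -0.3, 0.4]
grip_width: 0.083
grasp_force: 42.7
```

Emit:
{"api": "apply_moves", "payload": {"rows": [{"x": -5,"y": 0,"z": -10,"ax": 0,"ay": 0,"az": 0,"gripper": 1},{"x": 0,"y": 0,"z": -25,"ax": 0,"ay": 5.7,"az": 0,"gripper": 1},{"x": 0,"y": 0,"z": -25,"ax": 0,"ay": 5.7,"az": 0,"gripper": 1},{"x": 0,"y": 0,"z": -25,"ax": 0,"ay": 5.7,"az": 0,"gripper": 1},{"x": 0,"y": 0,"z": -20,"ax": 0,"ay": 5.7,"az": 0,"gripper": 1}]}}

```text
clock: 13.42
position: [0.5408, -0.034, 0.197]
ee_rot: [-0.054, 0.999, -0.002, -0.0]
ft_force: [-0.0, -0.5, 0.3]
grip_width: 0.083
grasp_force: 42.7
```

```bash
python3 - <<'E'
from h import *
c=snap('top','t9'); print(tray(c)[0])
o=get_obs();print(o['position'],o['joint_pos'].round(2),o['grip_width'],o['ft_force'],o['grasp_force'])
s=plan([.502,.215,.165],Rtool(-np.pi/2-.01),flip=False)
E
```

```text
((494.5024719238281, 215.6194305419922), (347.8629150390625, 222.4515838623047), 89.84459686279297)
[ 0.5424308  -0.03255966  0.19943632] [-1.01  0.35  1.19  1.78 -0.34  1.25  1.96] 0.08328998130572128 [-1.2397246   4.85595662  3.83967723] 42.70356059074402
n 15 turn/row [-0.  -0.   6.5] total [-0.6 -0.1 96.9]
   [ 0.8 16.7  2.2]
   [ 2.7 16.5  2.2]
   [ 4.6 16.1  2.2]
   [ 6.3 15.5  2.2]
   [ 8.  14.7  2.3]
   [ 9.6 13.7  2.3]
   [11.1 12.5  2.3]
   [12.5 11.2  2.3]
   [13.6  9.7  2.3]
   [14.6  8.1  2.3]
   [15.5  6.4  2.3]
   [16.1  4.6  2.3]
   [16.5  2.8  2.3]
   [16.7  0.9  2.3]
   [16.7 -1.   2.3]
```

```bash
python3 - <<'E'
from h import *
c=snap('wrist','w9'); o=get_obs(); print(o['ft_force'],o['grip_width'],o['position'])
hsv=cv2.cvtColor(c['color'],cv2.COLOR_RGB2HSV)
rgb=c['color'].astype(int)
m=((rgb[...,0]>rgb[...,1]*1.6)&(rgb[...,0]<130)&(rgb[...,0]>30)).astype(np.uint8)
n,l,st,ce=cv2.connectedComponentsWithStats(m)
for i in np.argsort(-st[1:,4])[:4]+1:
    ys,xs=np.nonzero(l==i); v=cv2.fitLine(np.c_[xs,ys].astype(np.float32),2,0,.01,.01).ravel(); print(st[i],v.round(2))
for k in ('brown','bamboo'): print(k,proj(c,[MO[k]]).round(0))
E
```

```text
[ 0.5810394   0.00931235 -1.30567854] 0.07819476686570692 [ 0.54351319 -0.03401192  0.1969814 ]
[ 268  213  106  210 3401] [1.0000e-02 1.0000e+00 3.2095e+02 3.1664e+02]
[ 315    4   15  173 2384] [  0.     1.   321.65  90.56]
[315 196  15  12 156] [1.0000e+00 6.0000e-02 3.2177e+02 2.0101e+02]
[207 270  29   7  95] [9.9000e-01 1.3000e-01 2.2143e+02 2.7280e+02]
brown [[322.  85.]]
bamboo [[258.  83.]]
```

The force spike was only a transient: the brown brush is still straight in the grip (column 321).

Emit:
{"api": "apply_moves", "payload": {"rows": [{"x": 1,"y": 17,"z": 2,"ax": 0,"ay": 0,"az": 6.5,"gripper": 1},{"x": 3,"y": 16,"z": 2,"ax": 0,"ay": 0,"az": 6.5,"gripper": 1},{"x": 5,"y": 16,"z": 2,"ax": 0,"ay": 0,"az": 6.5,"gripper": 1},{"x": 6,"y": 15,"z": 2,"ax": 0,"ay": 0,"az": 6.5,"gripper": 1},{"x": 8,"y": 15,"z": 2,"ax": 0,"ay": 0,"az": 6.5,"gripper": 1}]}}

```text
clock: 13.93
position: [0.5269, 0.0477, 0.1829]
ee_rot: [0.231, 0.973, -0.002, 0.003]
ft_force: [-0.3, 0.2, 0.5]
grip_width: 0.084
grasp_force: 42.7
```

Emit:
{"api": "apply_moves", "payload": {"rows": [{"x": 10,"y": 14,"z": 2,"ax": 0,"ay": 0,"az": 6.5,"gripper": 1},{"x": 11,"y": 12,"z": 2,"ax": 0,"ay": 0,"az": 6.5,"gripper": 1},{"x": 12,"y": 11,"z": 2,"ax": 0,"ay": 0,"az": 6.5,"gripper": 1},{"x": 14,"y": 10,"z": 2,"ax": 0,"ay": 0,"az": 6.5,"gripper": 1},{"x": 15,"y": 8,"z": 2,"ax": 0,"ay": 0,"az": 6.5,"gripper": 1}]}}

```text
clock: 14.35
position: [0.5139, 0.1306, 0.1725]
ee_rot: [0.494, 0.869, -0.001, 0.003]
ft_force: [-0.7, -0.1, 0.1]
grip_width: 0.084
grasp_force: 42.7
```

Emit:
{"api": "apply_moves", "payload": {"rows": [{"x": 15,"y": 6,"z": 2,"ax": 0,"ay": 0,"az": 6.5,"gripper": 1},{"x": 16,"y": 5,"z": 2,"ax": 0,"ay": 0,"az": 6.5,"gripper": 1},{"x": 17,"y": 3,"z": 2,"ax": 0,"ay": 0,"az": 6.5,"gripper": 1},{"x": 17,"y": 1,"z": 2,"ax": 0,"ay": 0,"az": 6.5,"gripper": 1},{"x": 17,"y": -1,"z": 2,"ax": 0,"ay": 0,"az": 6.5,"gripper": 1}]}}

```text
clock: 14.77
position: [0.5019, 0.2138, 0.1621]
ee_rot: [0.718, 0.696, -0.0, 0.003]
ft_force: [-0.1, -0.5, -1.0]
grip_width: 0.081
grasp_force: 42.7
```

Emit:
{"api": "apply_moves", "payload": {"rows": [{"x": 0,"y": 0,"z": 0,"ax": 0,"ay": 0,"az": 0,"gripper": 1},{"x": 0,"y": 0,"z": 0,"ax": 0,"ay": 0,"az": 0,"gripper": 1}]}}

```text
clock: 14.93
position: [0.5019, 0.2137, 0.1622]
ee_rot: [0.715, 0.7, -0.001, 0.003]
ft_force: [0.3, -0.9, -0.2]
grip_width: 0.082
grasp_force: 42.7
```

```bash
cat >> h.py <<'E'
def wcheck(f):
    """wrist view: held brown brush line, tray rim corner positions"""
    c=load(f); hsv=cv2.cvtColor(c['color'],cv2.COLOR_RGB2HSV)
    m=cv2.inRange(hsv,(5,130,60),(14,255,230)); ys,xs=np.nonzero(m); P=onz(c,np.c_[xs,ys],.042)[:,:2]
    print('rim x/y pct',np.percentile(P,[1,5,95,99],axis=0).round(3).tolist())
    return c,m
E
python3 - <<'E'
from h import *
wcheck('w7'); c=snap('wrist','w10'); wcheck('w10'); o=get_obs(); print(o['position'],o['joint_pos'].round(2),o['grip_width'])
rgb=c['color'].astype(int)
m=((rgb[...,0]>rgb[...,1]*1.6)&(rgb[...,0]<130)&(rgb[...,0]>30)).astype(np.uint8)
m[:,:312]=0;m[:,330:]=0;m[280:]=0; ys,xs=np.nonzero(m); print(len(xs),xs.mean(),ys.min(),ys.max())
t=snap('top','t10');print(tray(t)[0])
s=plan([.502,.215,.030],Rtool(-np.pi/2-.02),flip=False)
E
```

```text
rim x/y pct [[0.402, 0.08], [0.406, 0.12], [0.603, 0.351], [0.606, 0.357]]
rim x/y pct [[0.403, 0.065], [0.407, 0.126], [0.598, 0.352], [0.604, 0.358]]
[0.50217625 0.21275501 0.16251622] [-1.51  0.52  1.32  1.82 -0.53  1.22 -0.06] 0.08210792161694767
3490 321.5458452722063 5 279
((501.7760009765625, 215.33802795410156), (347.8753967285156, 207.04351806640625), 89.99278259277344)
n 4 turn/row [ 0.1  0.1 -0. ] total [ 0.2  0.3 -0.2]
   [ 0.8 -0.2 33.2]
   [ 0.8 -0.2 33.2]
   [ 0.7 -0.2 33.2]
   [ 0.7 -0.1 33.2]
```

Tray unmoved and brush straight, so lower and release.

Emit:
{"api": "apply_moves", "payload": {"rows": [{"x": 1,"y": 0,"z": 36,"ax": 0,"ay": 0,"az": 0,"gripper": 1},{"x": 1,"y": 0,"z": 36,"ax": 0,"ay": 0,"az": 0,"gripper": 1},{"x": 1,"y": 0,"z": 34,"ax": 0,"ay": 0,"az": 0,"gripper": 1},{"x": 0,"y": 0,"z": 18,"ax": 0,"ay": 0,"az": 0,"gripper": 1},{"x": 0,"y": 0,"z": 6,"ax": 0,"ay": 0,"az": 0,"gripper": 1}]}}

```text
clock: 15.45
position: [0.5018, 0.2143, 0.0306]
ee_rot: [0.715, 0.699, -0.002, 0.003]
ft_force: [-1.6, 1.3, 5.4]
grip_width: 0.085
grasp_force: 43.4
```

Emit:
{"api": "apply_moves", "payload": {"rows": [{"x": 0,"y": 0,"z": 3,"ax": 0,"ay": 0,"az": 0,"gripper": 1},{"x": 0,"y": 0,"z": 0,"ax": 0,"ay": 0,"az": 0,"gripper": 1},{"x": 0,"y": 0,"z": 0,"ax": 0,"ay": 0,"az": 0,"gripper": 1},{"x": 0,"y": 0,"z": 0,"ax": 0,"ay": 0,"az": 0,"gripper": 0.8},{"x": 0,"y": 0,"z": 0,"ax": 0,"ay": 0,"az": 0,"gripper": 0.7}]}}

```text
clock: 15.87
position: [0.5036, 0.2165, 0.031]
ee_rot: [0.715, 0.699, 0.0, 0.003]
ft_force: [0.1, 0.1, 0.4]
grip_width: 0.298
grasp_force: 0.0
```

Emit:
{"api": "apply_moves", "payload": {"rows": [{"x": 0,"y": 0,"z": 0,"ax": 0,"ay": 0,"az": 0,"gripper": 0.7},{"x": 0,"y": 0,"z": -20,"ax": 0,"ay": 0,"az": 0,"gripper": 0.7},{"x": 0,"y": 0,"z": -40,"ax": 0,"ay": 0,"az": 0,"gripper": 0.7},{"x": 0,"y": 0,"z": -40,"ax": 0,"ay": 0,"az": 0,"gripper": 0.7},{"x": 0,"y": 0,"z": -40,"ax": 0,"ay": 0,"az": 0,"gripper": 0.6}]}}

```text
clock: 16.28
position: [0.5021, 0.2165, 0.1716]
ee_rot: [0.715, 0.699, -0.001, 0.003]
ft_force: [0.7, 1.4, 0.9]
grip_width: 0.392
grasp_force: 0.0
```

```bash
python3 - <<'E'
from h import *
o=get_obs();print(o['position'],o['grip_width'],o['joint_pos'].round(2))
p,Rg=grasp(MO['bamboo'],.058,.10); print(p); s=plan(p,Rg,flip=False)
E
```

```text
[0.50213939 0.21646983 0.17155257] 0.3922754148434344 [-1.51  0.48  1.3   1.81 -0.49  1.23 -0.1 ]
[ 0.4568487  -0.08927166  0.1533484 ]
n 15 turn/row [-1.3 -1.1 -6.4] total [-19.7 -16.7 -95.9]
   [-20.4  -2.5   1.3]
   [-20.   -4.8   1.6]
   [-19.3  -7.1   1.9]
   [-18.4  -9.2   2.1]
   [-17.2 -11.2   2.2]
   [-15.8 -13.1   2.2]
   [-14.2 -14.9   2.2]
   [-12.4 -16.4   2.1]
   [-10.4 -17.7   1.9]
   [ -8.4 -18.8   1.7]
   [ -6.2 -19.6   1.4]
   [ -3.9 -20.2   1. ]
   [ -1.6 -20.6   0.6]
   [  0.7 -20.6   0.2]
   [  3.  -20.4  -0.3]
```

Emit:
{"api": "apply_moves", "payload": {"rows": [{"x": -20,"y": 5,"z": -5,"ax": 0,"ay": 0,"az": -6.5,"gripper": 0.6},{"x": -20,"y": 3,"z": -5,"ax": 0,"ay": 0,"az": -6.5,"gripper": 0.6},{"x": -20,"y": 0,"z": -5,"ax": 0,"ay": 0,"az": -6.5,"gripper": 0.6},{"x": -20,"y": -3,"z": -5,"ax": 0,"ay": 0,"az": -6.5,"gripper": 0.6},{"x": -20,"y": -5,"z": -5,"ax": 0,"ay": 0,"az": -6.5,"gripper": 0.6}]}}

```text
clock: 16.7
position: [0.523, 0.1166, 0.1963]
ee_rot: [0.489, 0.872, -0.001, 0.003]
ft_force: [1.1, -0.9, 0.4]
grip_width: 0.396
grasp_force: 0.0
```

```bash
python3 - <<'E'
from h import *
o=get_obs();print(o['position'],o['grip_width'],o['joint_pos'].round(2))
p,Rg=grasp(MO['bamboo'],.058,.10); print(p); s=plan([.50,-.085,.2],Rtool(Y),flip=False)
E
```

```text
[0.52304519 0.1165571  0.19625157] 0.3955181570586428 [-1.32  0.32  1.21  1.81 -0.32  1.23  0.53]
[ 0.4568487  -0.08927166  0.1533484 ]
n 10 turn/row [-0.   0.  -6.5] total [ -0.1   0.4 -64.5]
   [-16.  -12.5  -0.3]
   [-14.5 -14.2  -0.3]
   [-12.8 -15.7  -0.3]
   [-10.9 -17.1  -0.3]
   [ -9.  -18.2  -0.3]
   [ -6.8 -19.1  -0.3]
   [ -4.7 -19.7  -0.4]
   [ -2.4 -20.1  -0.4]
   [ -0.1 -20.3  -0.4]
   [  2.2 -20.2  -0.4]
```

Emit:
{"api": "apply_moves", "payload": {"rows": [{"x": -16,"y": -12,"z": 0,"ax": 0,"ay": 0,"az": -6.5,"gripper": 0.6},{"x": -15,"y": -14,"z": 0,"ax": 0,"ay": 0,"az": -6.5,"gripper": 0.6},{"x": -13,"y": -16,"z": 0,"ax": 0,"ay": 0,"az": -6.5,"gripper": 0.6},{"x": -11,"y": -17,"z": 0,"ax": 0,"ay": 0,"az": -6.5,"gripper": 0.6},{"x": -9,"y": -18,"z": 0,"ax": 0,"ay": 0,"az": -6.5,"gripper": 0.6}]}}

```text
clock: 17.12
position: [0.5119, 0.0154, 0.1964]
ee_rot: [0.225, 0.974, -0.002, 0.003]
ft_force: [-0.1, -0.9, 0.1]
grip_width: 0.4
grasp_force: 0.0
```

Emit:
{"api": "apply_moves", "payload": {"rows": [{"x": -7,"y": -19,"z": 0,"ax": 0,"ay": 0,"az": -6.5,"gripper": 0.6},{"x": -5,"y": -20,"z": 0,"ax": 0,"ay": 0,"az": -6.5,"gripper": 0.6},{"x": -2,"y": -20,"z": 0,"ax": 0,"ay": 0,"az": -6.5,"gripper": 0.6},{"x": 0,"y": -20,"z": 0,"ax": 0,"ay": 0,"az": -6.5,"gripper": 0.6},{"x": 2,"y": -20,"z": 0,"ax": 0,"ay": 0,"az": -6.5,"gripper": 0.6}]}}

```text
clock: 17.53
position: [0.5004, -0.085, 0.1969]
ee_rot: [-0.056, 0.998, -0.002, 0.002]
ft_force: [0.3, 0.7, -0.8]
grip_width: 0.399
grasp_force: 0.0
```

```bash
python3 - <<'E'
from h import *
o=get_obs();print(o['position'],o['grip_width'],o['joint_pos'].round(2))
p,Rg=grasp(MO['bamboo'],.058,.07); print(p); s=plan(p,Rg,flip=False)
E
```

```text
[ 0.50043704 -0.08496836  0.19689402] 0.3989828546337315 [-0.93  0.15  1.11  1.88 -0.14  1.2   1.9 ]
[ 0.46850537 -0.08804319  0.12573296]
n 4 turn/row [-0.  -5.7  0.1] total [ -0.2 -22.8   0.5]
   [ 8.1  0.2 17.8]
   [ 9.8  0.2 16.9]
   [11.4  0.2 15.8]
   [12.9  0.1 14.6]
```

Emit:
{"api": "apply_moves", "payload": {"rows": [{"x": 8,"y": 0,"z": 18,"ax": 0,"ay": -5.7,"az": 0,"gripper": 0.6},{"x": 10,"y": 0,"z": 17,"ax": 0,"ay": -5.7,"az": 0,"gripper": 0.6},{"x": 11,"y": 0,"z": 16,"ax": 0,"ay": -5.7,"az": 0,"gripper": 0.6},{"x": 13,"y": 0,"z": 15,"ax": 0,"ay": -5.7,"az": 0,"gripper": 0.6},{"x": 0,"y": 0,"z": 0,"ax": 0,"ay": 0,"az": 0,"gripper": 0.6}]}}

```text
clock: 17.95
position: [0.461, -0.0889, 0.1274]
ee_rot: [-0.051, 0.984, 0.007, 0.17]
ft_force: [-1.7, -0.6, -1.1]
grip_width: 0.399
grasp_force: 0.0
```

```bash
python3 - <<'E'
from h import *
c=snap('wrist','w11')
o=get_obs();print(o['position'],o['grip_width'],o['joint_pos'].round(2))
p,Rg=grasp(MO['bamboo'],.058,0); print(p); s=plan(p,Rg,flip=False)
# bamboo lateral check: saturated yellow-brown pixels along the row of its grip point
u=proj(c,[MO['bamboo']+AX*t for t in (.02,.04,.06)]); print(u.round(0))
hsv=cv2.cvtColor(c['color'],cv2.COLOR_RGB2HSV)
for a,b in u.astype(int): print(b,[(x,*hsv[b,x]) for x in range(a-24,a+25,4)])
E
```

```text
[ 0.46472256 -0.08971149  0.13107669] 0.40278722337040407 [-0.9  -0.33  0.96  2.28  0.32  0.74  1.54]
[ 0.49570427 -0.08517677  0.06129691]
n 3 turn/row [-0.1 -1.1 -0. ] total [-0.3 -3.4 -0. ]
   [-2.   0.5 25.4]
   [-1.5  0.5 25.4]
   [-1.   0.5 25.5]
[[322. 217.]
 [322. 251.]
 [321. 284.]]
216 [(297, np.uint8(27), np.uint8(53), np.uint8(227)), (301, np.uint8(27), np.uint8(53), np.uint8(227)), (305, np.uint8(27), np.uint8(53), np.uint8(227)), (309, np.uint8(26), np.uint8(71), np.uint8(183)), (313, np.uint8(21), np.uint8(148), np.uint8(181)), (317, np.uint8(20), np.uint8(151), np.uint8(201)), (321, np.uint8(21), np.uint8(143), np.uint8(205)), (325, np.uint8(20), np.uint8(143), np.uint8(184)), (329, np.uint8(18), np.uint8(114), np.uint8(146)), (333, np.uint8(27), np.uint8(53), np.uint8(221)), (337, np.uint8(27), np.uint8(52), np.uint8(227)), (341, np.uint8(27), np.uint8(52), np.uint8(227)), (345, np.uint8(28), np.uint8(51), np.uint8(226))]
250 [(297, np.uint8(27), np.uint8(52), np.uint8(227)), (301, np.uint8(27), np.uint8(52), np.uint8(226)), (305, np.uint8(27), np.uint8(53), np.uint8
[... 469 characters left out ...]
p.uint8(27), np.uint8(53), np.uint8(227))]
283 [(297, np.uint8(17), np.uint8(62), np.uint8(127)), (301, np.uint8(18), np.uint8(61), np.uint8(125)), (305, np.uint8(18), np.uint8(61), np.uint8(125)), (309, np.uint8(18), np.uint8(97), np.uint8(113)), (313, np.uint8(20), np.uint8(153), np.uint8(183)), (317, np.uint8(21), np.uint8(139), np.uint8(207)), (321, np.uint8(21), np.uint8(134), np.uint8(206)), (325, np.uint8(21), np.uint8(137), np.uint8(182)), (329, np.uint8(19), np.uint8(71), np.uint8(79)), (333, np.uint8(17), np.uint8(67), np.uint8(118)), (337, np.uint8(18), np.uint8(62), np.uint8(115)), (341, np.uint8(18), np.uint8(66), np.uint8(112)), (345, np.uint8(19), np.uint8(55), np.uint8(111))]
```

Brush centre is at column 320, as expected. Descending.

Emit:
{"api": "apply_moves", "payload": {"rows": [{"x": -2,"y": 0,"z": 25,"ax": 0,"ay": -1.1,"az": 0,"gripper": 0.6},{"x": -1,"y": 0,"z": 25,"ax": 0,"ay": -1.1,"az": 0,"gripper": 0.6},{"x": -1,"y": 0,"z": 23,"ax": 0,"ay": -1,"az": 0,"gripper": 0.6},{"x": 0,"y": 0,"z": 0,"ax": 0,"ay": 0,"az": 0,"gripper": 0.6},{"x": 0,"y": 0,"z": 0,"ax": 0,"ay": 0,"az": 0,"gripper": 0.6}]}}

```text
clock: 18.42
position: [0.4915, -0.0848, 0.0784]
ee_rot: [-0.054, 0.981, 0.009, 0.188]
ft_force: [0.3, -0.7, 0.1]
grip_width: 0.403
grasp_force: 0.0
```

Emit:
{"api": "apply_moves", "payload": {"rows": [{"x": 0,"y": 0,"z": 0,"ax": 0,"ay": 0,"az": 0,"gripper": 0.6},{"x": 0,"y": 0,"z": 0,"ax": 0,"ay": 0,"az": 0,"gripper": 0.6}]}}

```text
clock: 18.58
position: [0.4916, -0.0845, 0.0788]
ee_rot: [-0.054, 0.98, 0.011, 0.189]
ft_force: [0.6, 0.2, 0.2]
grip_width: 0.404
grasp_force: 0.0
```

```bash
python3 - <<'E'
from h import *
o=get_obs();print(o['position'],o['joint_pos'].round(2),o['ft_force'])
p,Rg=grasp(MO['bamboo'],.058,0); s=plan(p,Rg,flip=False)
E
```

```text
[ 0.49157974 -0.08452452  0.0788338 ] [-1.11 -0.12  1.26  2.31  0.02  0.5   1.83] [0.59784214 0.18128394 0.23266597]
n 1 turn/row [ 0.2 -1.1  0.2] total [ 0.2 -1.1  0.2]
   [ 2.8 -1.1 17.8]
```

Emit:
{"api": "apply_moves", "payload": {"rows": [{"x": 1,"y": -0.5,"z": 9,"ax": 0,"ay": -0.5,"az": 0,"gripper": 0.6},{"x": 1,"y": -0.5,"z": 8,"ax": 0,"ay": -0.5,"az": 0,"gripper": 0.6},{"x": 0,"y": 0,"z": 0,"ax": 0,"ay": 0,"az": 0,"gripper": 0.6},{"x": 0,"y": 0,"z": 0,"ax": 0,"ay": 0,"az": 0,"gripper": 0.6},{"x": 0,"y": 0,"z": 0,"ax": 0,"ay": 0,"az": 0,"gripper": 0.6}]}}

```text
clock: 19.0
position: [0.4943, -0.0845, 0.0637]
ee_rot: [-0.054, 0.979, 0.012, 0.195]
ft_force: [0.1, -0.6, -0.4]
grip_width: 0.399
grasp_force: 0.0
```

```bash
python3 - <<'E'
from h import *
o=get_obs();print(o['position'],o['joint_pos'].round(2),o['ft_force'])
p,Rg=grasp(MO['bamboo'],.058,0); s=plan(p,Rg,flip=False)
E
```

```text
[ 0.49427643 -0.0844607   0.06368043] [-1.13  0.03  1.33  2.32 -0.33  0.46  2.15] [ 0.08788322 -0.60551139 -0.36558741]
n 1 turn/row [ 0.3 -0.5  0.2] total [ 0.3 -0.5  0.2]
   [-0.3 -0.9  2.7]
```

Emit:
{"api": "apply_moves", "payload": {"rows": [{"x": 0,"y": -1,"z": 1,"ax": 0,"ay": 0,"az": 0,"gripper": 0.7},{"x": 0,"y": 0,"z": 0,"ax": 0,"ay": 0,"az": 0,"gripper": 0.85},{"x": 0,"y": 0,"z": 0,"ax": 0,"ay": 0,"az": 0,"gripper": 1},{"x": 0,"y": 0,"z": 0,"ax": 0,"ay": 0,"az": 0,"gripper": 1},{"x": 0,"y": 0,"z": 0,"ax": 0,"ay": 0,"az": 0,"gripper": 1}]}}

```text
clock: 19.42
position: [0.495, -0.0849, 0.0626]
ee_rot: [-0.054, 0.979, 0.013, 0.196]
ft_force: [-1.3, -0.8, 1.9]
grip_width: 0.124
grasp_force: 43.0
```

Emit:
{"api": "apply_moves", "payload": {"rows": [{"x": -6,"y": 0,"z": 0,"ax": 0,"ay": 0,"az": 0,"gripper": 1},{"x": -10,"y": 0,"z": 0,"ax": 0,"ay": 0,"az": 0,"gripper": 1}]}}

```text
clock: 19.58
position: [0.5086, -0.0829, 0.0681]
ee_rot: [-0.054, 0.979, 0.013, 0.195]
ft_force: [-0.2, -1.3, 0.5]
grip_width: 0.121
grasp_force: 42.7
```

```bash
python3 - <<'E'
from h import *
o=get_obs();print(o['position'],o['joint_pos'].round(2),o['ft_force'],o['grip_width'],o['grasp_force'])
p,Rg=grasp(MO['bamboo'],.138,0); s=plan(p,Rg,flip=False)
E
```

```text
[ 0.50863739 -0.08291095  0.06806922] [-1.05  0.11  1.26  2.29 -0.47  0.49  2.25] [-0.17074148 -1.34367514  0.50231969] 0.12140818288875553 42.65011668205261
n 2 turn/row [ 0.2 -0.2  0.1] total [ 0.4 -0.5  0.2]
   [-32.6  -0.6   0.3]
   [-32.6  -0.5   0.4]
```

Pull is true. Continue.

Emit:
{"api": "apply_moves", "payload": {"rows": [{"x": -18,"y": 0,"z": 0,"ax": 0,"ay": 0,"az": 0,"gripper": 1},{"x": -20,"y": 0,"z": 0,"ax": 0,"ay": 0,"az": 0,"gripper": 1},{"x": -20,"y": 0,"z": 0,"ax": 0,"ay": 0,"az": 0,"gripper": 1},{"x": -7,"y": 0,"z": -5,"ax": 0,"ay": 0,"az": 0,"gripper": 1},{"x": -3,"y": 0,"z": -10,"ax": 0,"ay": 0,"az": 0,"gripper": 1}]}}

```text
clock: 20.0
position: [0.5667, -0.0775, 0.1086]
ee_rot: [-0.054, 0.979, 0.011, 0.195]
ft_force: [-0.1, -0.6, -0.4]
grip_width: 0.122
grasp_force: 42.6
```

Emit:
{"api": "apply_moves", "payload": {"rows": [{"x": 0,"y": 0,"z": -25,"ax": 0,"ay": 5.6,"az": 0,"gripper": 1},{"x": 0,"y": 0,"z": -25,"ax": 0,"ay": 5.6,"az": 0,"gripper": 1},{"x": 0,"y": 0,"z": -25,"ax": 0,"ay": 5.6,"az": 0,"gripper": 1},{"x": 0,"y": 0,"z": -20,"ax": 0,"ay": 5.6,"az": 0,"gripper": 1},{"x": 0,"y": 0,"z": 0,"ax": 0,"ay": 0,"az": 0,"gripper": 1}]}}

```text
clock: 20.42
position: [0.5444, -0.0794, 0.2034]
ee_rot: [-0.056, 0.998, 0.0, -0.0]
ft_force: [1.1, 1.0, -0.3]
grip_width: 0.122
grasp_force: 42.6
```

```bash
python3 - <<'E'
from h import *
c=snap('wrist','w12');t=snap('top','t12')
o=get_obs();print(o['position'],o['joint_pos'].round(2),o['grip_width'],o['grasp_force'])
hsv=cv2.cvtColor(c['color'],cv2.COLOR_RGB2HSV); m=cv2.inRange(hsv,(18,110,100),(23,180,230)); m[:,:290]=0;m[:,350:]=0; m[300:]=0
ys,xs=np.nonzero(m); print('brush',len(xs),cv2.fitLine(np.c_[xs,ys].astype(np.float32),2,0,.01,.01).ravel().round(3),ys.min(),ys.max())
print(tray(t)[0])
s=plan([.455,.215,.165],Rtool(-np.pi/2-.02),flip=False)
E
```

```text
[ 0.54275744 -0.08103594  0.19994426] [-0.92  0.38  1.22  1.77 -0.37  1.25  2.07] 0.1258034959262701 42.6378732919693
brush 4398 [5.00000e-03 1.00000e+00 3.21305e+02 2.21383e+02] 18 299
((494.5180358886719, 215.65835571289062), (347.8609924316406, 222.44708251953125), 89.82400512695312)
n 15 turn/row [0.  0.  6.5] total [ 0.2  0.1 97.4]
   [ 3.7 20.3  2.3]
   [ 5.9 19.7  2.3]
   [ 8.1 18.9  2.3]
   [10.2 17.9  2.3]
   [12.2 16.6  2.3]
   [14.  15.1  2.3]
   [15.6 13.4  2.3]
   [17.  11.6  2.3]
   [18.2  9.6  2.3]
   [19.2  7.5  2.3]
   [19.9  5.3  2.3]
   [20.4  3.   2.3]
   [20.6  0.7  2.3]
   [20.5 -1.7  2.3]
   [20.2 -4.   2.3]
```

Emit:
{"api": "apply_moves", "payload": {"rows": [{"x": 4,"y": 20,"z": 2,"ax": 0,"ay": 0,"az": 6.5,"gripper": 1},{"x": 6,"y": 20,"z": 2,"ax": 0,"ay": 0,"az": 6.5,"gripper": 1},{"x": 8,"y": 19,"z": 2,"ax": 0,"ay": 0,"az": 6.5,"gripper": 1},{"x": 10,"y": 18,"z": 2,"ax": 0,"ay": 0,"az": 6.5,"gripper": 1},{"x": 11,"y": 17,"z": 2,"ax": 0,"ay": 0,"az": 6.5,"gripper": 1}]}}

```text
clock: 20.93
position: [0.5126, 0.0189, 0.1886]
ee_rot: [0.23, 0.973, 0.002, 0.001]
ft_force: [0.2, 0.2, -0.1]
grip_width: 0.121
grasp_force: 42.6
```

Emit:
{"api": "apply_moves", "payload": {"rows": [{"x": 13,"y": 15,"z": 2,"ax": 0,"ay": 0,"az": 6.5,"gripper": 1},{"x": 15,"y": 13,"z": 2,"ax": 0,"ay": 0,"az": 6.5,"gripper": 1},{"x": 16,"y": 12,"z": 2,"ax": 0,"ay": 0,"az": 6.5,"gripper": 1},{"x": 18,"y": 10,"z": 2,"ax": 0,"ay": 0,"az": 6.5,"gripper": 1},{"x": 19,"y": 8,"z": 2,"ax": 0,"ay": 0,"az": 6.5,"gripper": 1}]}}

```text
clock: 21.35
position: [0.4866, 0.1163, 0.1789]
ee_rot: [0.493, 0.87, 0.003, -0.0]
ft_force: [-0.2, -0.5, -0.1]
grip_width: 0.121
grasp_force: 42.6
```

Emit:
{"api": "apply_moves", "payload": {"rows": [{"x": 20,"y": 6,"z": 2,"ax": 0,"ay": 0,"az": 6.5,"gripper": 1},{"x": 20,"y": 4,"z": 2,"ax": 0,"ay": 0,"az": 6.5,"gripper": 1},{"x": 20,"y": 2,"z": 2,"ax": 0,"ay": 0,"az": 6.5,"gripper": 1},{"x": 20,"y": 0,"z": 2,"ax": 0,"ay": 0,"az": 6.5,"gripper": 1},{"x": 20,"y": -3,"z": 2,"ax": 0,"ay": 0,"az": 6.5,"gripper": 1}]}}

```text
clock: 21.77
position: [0.4636, 0.215, 0.1695]
ee_rot: [0.717, 0.697, 0.002, -0.001]
ft_force: [-0.4, 0.6, -1.1]
grip_width: 0.123
grasp_force: 42.6
```

Emit:
{"api": "apply_moves", "payload": {"rows": [{"x": 0,"y": 0,"z": 0,"ax": 0,"ay": 0,"az": 0,"gripper": 1},{"x": 0,"y": 0,"z": 0,"ax": 0,"ay": 0,"az": 0,"gripper": 1}]}}

```text
clock: 21.93
position: [0.4637, 0.2149, 0.1696]
ee_rot: [0.714, 0.701, 0.002, -0.0]
ft_force: [1.3, -1.1, -0.5]
grip_width: 0.124
grasp_force: 42.6
```

```bash
python3 - <<'E'
from h import *
c=snap('wrist','w13'); wcheck('w13'); o=get_obs(); print(o['position'],o['joint_pos'].round(2),o['grip_width'])
s=plan([.461,.215,.030],Rtool(-np.pi/2-.02),flip=False)
rgb=c['color']; cv2.imwrite('pics/m13.png',rgb[:,:,::-1])
E
```

```text
rim x/y pct [[0.403, 0.106], [0.406, 0.131], [0.598, 0.351], [0.604, 0.357]]
[0.46411661 0.21403989 0.16989527] [-1.64  0.33  1.32  1.9  -0.35  1.17 -0.21] 0.12803218594356103
n 4 turn/row [ 0.  -0.1  0. ] total [ 0.1 -0.2  0. ]
   [ 0.1 -0.9 35. ]
   [ 0.1 -0.8 35. ]
   [ 0.2 -0.8 35. ]
   [ 0.2 -0.8 35. ]
```

View pics/m13.png

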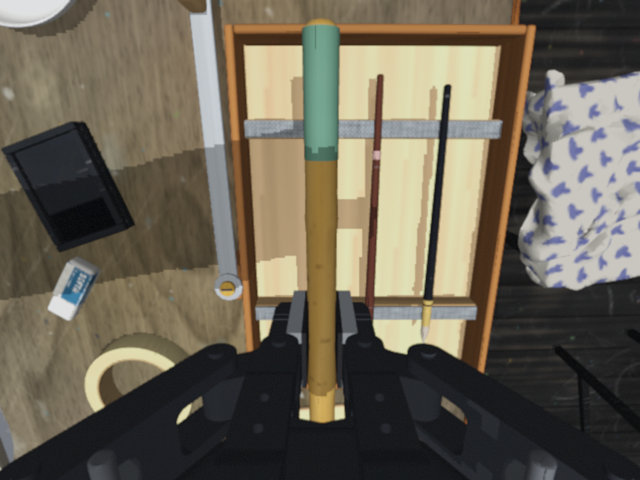

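The bamboo brush (column 321, green end up) is parallel to the tray. Brown (375) and wash (438) both lie across the two rests. Lower and release with a small opening.

Emit:
{"api": "apply_moves", "payload": {"rows": [{"x": 0,"y": -1,"z": 38,"ax": 0,"ay": 0,"az": 0,"gripper": 1},{"x": 0,"y": -1,"z": 38,"ax": 0,"ay": 0,"az": 0,"gripper": 1},{"x": 0,"y": 0,"z": 36,"ax": 0,"ay": 0,"az": 0,"gripper": 1},{"x": 0,"y": 0,"z": 18,"ax": 0,"ay": 0,"az": 0,"gripper": 1},{"x": 0,"y": 0,"z": 6,"ax": 0,"ay": 0,"az": 0,"gripper": 1}]}}

```text
clock: 22.4
position: [0.4618, 0.2132, 0.0324]
ee_rot: [0.715, 0.699, 0.001, -0.0]
ft_force: [-1.6, 0.8, 5.9]
grip_width: 0.126
grasp_force: 43.5
```

Emit:
{"api": "apply_moves", "payload": {"rows": [{"x": 0,"y": 0,"z": 2,"ax": 0,"ay": 0,"az": 0,"gripper": 1},{"x": 0,"y": 0,"z": 0,"ax": 0,"ay": 0,"az": 0,"gripper": 1},{"x": 0,"y": 0,"z": 0,"ax": 0,"ay": 0,"az": 0,"gripper": 1},{"x": 0,"y": 0,"z": 0,"ax": 0,"ay": 0,"az": 0,"gripper": 0.8},{"x": 0,"y": 0,"z": 0,"ax": 0,"ay": 0,"az": 0,"gripper": 0.72}]}}

```text
clock: 22.82
position: [0.4637, 0.2163, 0.0337]
ee_rot: [0.714, 0.7, 0.003, -0.0]
ft_force: [-0.2, 0.0, 0.5]
grip_width: 0.285
grasp_force: 0.0
```

Emit:
{"api": "apply_moves", "payload": {"rows": [{"x": 0,"y": 0,"z": 0,"ax": 0,"ay": 0,"az": 0,"gripper": 0.72},{"x": 0,"y": 0,"z": -20,"ax": 0,"ay": 0,"az": 0,"gripper": 0.72},{"x": 0,"y": 0,"z": -40,"ax": 0,"ay": 0,"az": 0,"gripper": 0.72},{"x": 0,"y": 0,"z": -40,"ax": 0,"ay": 0,"az": 0,"gripper": 1},{"x": 0,"y": 0,"z": -30,"ax": 0,"ay": 0,"az": 0,"gripper": 1}]}}

```text
clock: 23.23
position: [0.4634, 0.2148, 0.1652]
ee_rot: [0.715, 0.7, 0.003, -0.0]
ft_force: [-0.2, 0.5, 0.4]
grip_width: 0.016
grasp_force: 0.0
```

```bash
python3 - <<'E'
from h import *
c=snap('wrist','w14'); wcheck('w14'); o=get_obs(); print(o['position'],o['joint_pos'].round(2),o['grip_width'])
t=snap('top','t14')
# tab: wooden blob left of tray / find in wrist
s=plan([.335,.36,.18],Rtool(-np.pi/2),flip=False)
s=plan([.335,.36,.069],Rtool(-np.pi/2),flip=False,st=s)
E
```

```text
rim x/y pct [[0.403, 0.1], [0.406, 0.126], [0.598, 0.351], [0.603, 0.357]]
[0.46594854 0.2152666  0.16964294] [-1.62  0.31  1.29  1.9  -0.33  1.16 -0.23] -0.0002995173054839678
n 6 turn/row [ 0.1 -0.1 -0.2] total [ 0.4 -0.5 -1.2]
   [ 23.5 -22.2  -2.1]
   [ 23.6 -22.1  -2.1]
   [ 23.7 -22.   -2.1]
   [ 23.8 -21.9  -2.1]
   [ 23.8 -21.9  -2.2]
   [ 23.9 -21.8  -2.2]
n 3 turn/row [0. 0. 0.] total [0. 0. 0.]
   [ 0.  0. 37.]
   [ 0.  0. 37.]
   [ 0.  0. 37.]
```

```bash
python3 - <<'E'
from h import *
print(onz(load('w4'),[(383,207)],.079), onz(load('w14'),[(228,288)],.046),onz(load('w13'),[(228,288)],.046),onz(load('w4'),[(377,195)],.047))
piv=np.array([.391,.179])
for off in (.040,.022):
  for r in (.195,):
    print(off,piv+R.from_euler('z',1.5).as_matrix()[:2,:2]@[r,off])
E
```

```text
[[0.39090747 0.37069782 0.079     ]] [[0.3933374  0.17839018 0.046     ]] [[0.39217094 0.17626877 0.046     ]] [[0.38900035 0.36757132 0.047     ]]
0.04 [0.36489395 0.37634101]
0.022 [0.38284886 0.37506774]
```

Emit:
{"api": "apply_moves", "payload": {"rows": [{"x": 26,"y": -20,"z": 0,"ax": 0,"ay": 0,"az": 0,"gripper": 1},{"x": 26,"y": -20,"z": 0,"ax": 0,"ay": 0,"az": 0,"gripper": 1},{"x": 26,"y": -20,"z": 0,"ax": 0,"ay": 0,"az": 0,"gripper": 1},{"x": 26,"y": -20,"z": 0,"ax": 0,"ay": 0,"az": 0,"gripper": 1},{"x": 26,"y": -20,"z": 0,"ax": 0,"ay": 0,"az": 0,"gripper": 1}]}}

```text
clock: 23.75
position: [0.3641, 0.3484, 0.1627]
ee_rot: [0.714, 0.7, 0.002, -0.001]
ft_force: [0.7, -0.1, -0.1]
grip_width: -0.002
grasp_force: 0.0
```

Emit:
{"api": "apply_moves", "payload": {"rows": [{"x": 24,"y": -20,"z": 0,"ax": 0,"ay": 0,"az": 0,"gripper": 1},{"x": 0,"y": 0,"z": 0,"ax": 0,"ay": 0,"az": 0,"gripper": 1},{"x": 0,"y": 0,"z": 0,"ax": 0,"ay": 0,"az": 0,"gripper": 1}]}}

```text
clock: 24.0
position: [0.3446, 0.3729, 0.1626]
ee_rot: [0.713, 0.701, 0.002, -0.0]
ft_force: [1.9, -1.0, 0.2]
grip_width: 0.004
grasp_force: 0.0
```

```bash
python3 - <<'E'
from h import *
o=get_obs(); print(o['position'],o['joint_pos'].round(2),o['grip_width'])
s=plan([.346,.370,.071],Rtool(-np.pi/2),flip=False)
t=snap('top','t15'); hsv=cv2.cvtColor(t['color'],cv2.COLOR_RGB2HSV)
cv2.imwrite('pics/t15c.png',cv2.resize(t['color'][170:310,225:475,::-1],None,fx=3,fy=3))
print(tray(t)[0])
E
```

```text
[0.34463031 0.37292487 0.16255633] [-2.01  0.3   1.27  1.92 -0.31  1.15 -0.64] 0.00358169754716583
n 3 turn/row [ 0.  -0.1 -0.3] total [ 0.1 -0.2 -0.9]
   [-1.1  0.4 30.5]
   [-1.   0.4 30.5]
   [-1.   0.4 30.5]
((494.50250244140625, 215.62332153320312), (347.8706970214844, 222.4515838623047), 89.84459686279297)
```

View pics/t15c.png

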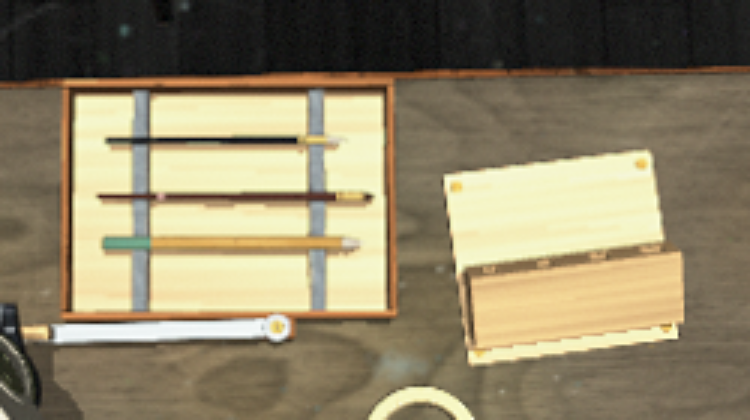

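All three brushes lie across both rests, centred (rows 140, 197 and 243). The stand is upright and empty, so the filbert was absent. Now I'll close the clip.

Emit:
{"api": "apply_moves", "payload": {"rows": [{"x": -1,"y": 0,"z": 31,"ax": 0,"ay": 0,"az": 0,"gripper": 1},{"x": -1,"y": 0,"z": 31,"ax": 0,"ay": 0,"az": 0,"gripper": 1},{"x": 0,"y": 0,"z": 30,"ax": 0,"ay": 0,"az": 0,"gripper": 1},{"x": 0,"y": 10,"z": 0,"ax": 0,"ay": 0,"az": 0,"gripper": 1},{"x": 0,"y": 12,"z": 0,"ax": 0,"ay": 0,"az": 0,"gripper": 1}]}}

```text
clock: 24.47
position: [0.3683, 0.3672, 0.0693]
ee_rot: [0.715, 0.699, 0.001, -0.0]
ft_force: [1.0, 0.3, 0.6]
grip_width: -0.003
grasp_force: 0.0
```

Emit:
{"api": "apply_moves", "payload": {"rows": [{"x": 1,"y": 14,"z": 0,"ax": 0,"ay": 0,"az": 4,"gripper": 1},{"x": 1,"y": 17,"z": 0,"ax": 0,"ay": 0,"az": 5,"gripper": 1},{"x": 1,"y": 17,"z": 0,"ax": 0,"ay": 0,"az": 5,"gripper": 1},{"x": 1,"y": 17,"z": 0,"ax": 0,"ay": 0,"az": 5,"gripper": 1},{"x": 1,"y": 17,"z": 0,"ax": 0,"ay": 0,"az": 5,"gripper": 1}]}}

```text
clock: 24.88
position: [0.4509, 0.3579, 0.0712]
ee_rot: [0.846, 0.534, 0.002, -0.001]
ft_force: [-0.3, -0.1, 0.2]
grip_width: -0.0
grasp_force: 0.2
```

```bash
cat >> h.py <<'E'
def arc():
    o=get_obs();M=R.from_quat(o['ee_rot']).as_matrix();p=o['position'][:2]-[.392,.178]
    h=np.arctan2(M[1,0],M[0,0]); q=M[:2,:2].T@p   # tool x = radial
    print(o['position'].round(4),'r %.4f ang %.1f toolheading %.1f radial %.4f tang(toolx,y) %.4f'%(np.hypot(*p),np.degrees(np.arctan2(p[1],p[0])),np.degrees(h),q[0],q[1]),o['ft_force'].round(1),o['joint_pos'].round(2))
E
python3 -c "
from h import *
arc()"
```

```text
[0.4509 0.3579 0.0712] r 0.1893 ang 71.9 toolheading 64.5 radial 0.1877 tang(toolx,y) -0.0244 [-0.3 -0.1  0.2] [-1.58  0.63  1.09  1.82 -0.64  1.08 -0.7 ]
```

Emit:
{"api": "apply_moves", "payload": {"rows": [{"x": 2,"y": 17,"z": 0,"ax": 0,"ay": 0,"az": 5,"gripper": 1},{"x": 2,"y": 17,"z": 0,"ax": 0,"ay": 0,"az": 5,"gripper": 1},{"x": 2,"y": 17,"z": 0,"ax": 0,"ay": 0,"az": 5,"gripper": 1},{"x": 1,"y": 17,"z": 0,"ax": 0,"ay": 0,"az": 5,"gripper": 1},{"x": 1,"y": 17,"z": 0,"ax": 0,"ay": 0,"az": 5,"gripper": 1}]}}

```text
clock: 25.3
position: [0.5241, 0.3154, 0.0713]
ee_rot: [0.941, 0.338, 0.002, -0.001]
ft_force: [-0.1, 0.7, -0.2]
grip_width: -0.001
grasp_force: 0.2
```

Emit:
{"api": "apply_moves", "payload": {"rows": [{"x": 1,"y": 17,"z": 0,"ax": 0,"ay": 0,"az": 5,"gripper": 1},{"x": 1,"y": 17,"z": 0,"ax": 0,"ay": 0,"az": 5,"gripper": 1},{"x": 1,"y": 17,"z": 0,"ax": 0,"ay": 0,"az": 5,"gripper": 1},{"x": 1,"y": 17,"z": 0,"ax": 0,"ay": 0,"az": 5,"gripper": 1}]}}

```text
clock: 25.63
position: [0.5633, 0.2599, 0.0713]
ee_rot: [0.986, 0.169, 0.002, -0.001]
ft_force: [-0.2, 0.5, -0.0]
grip_width: 0.002
grasp_force: 0.2
```

```bash
python3 -c "
from h import *
arc()"
```

```text
[0.5633 0.2599 0.0713] r 0.1899 ang 25.6 toolheading 19.5 radial 0.1888 tang(toolx,y) -0.0202 [-0.2  0.5 -0. ] [-1.32  0.81  1.18  1.7  -0.81  1.19 -1.16]
```

Emit:
{"api": "apply_moves", "payload": {"rows": [{"x": 1,"y": 17,"z": 0,"ax": 0,"ay": 0,"az": 5,"gripper": 1},{"x": 1,"y": 17,"z": 0,"ax": 0,"ay": 0,"az": 5,"gripper": 1},{"x": 1,"y": 14,"z": 0,"ax": 0,"ay": 0,"az": 4,"gripper": 1},{"x": 1,"y": 10,"z": 0,"ax": 0,"ay": 0,"az": 3,"gripper": 1},{"x": 0,"y": 0,"z": 0,"ax": 0,"ay": 0,"az": 0,"gripper": 1}]}}

```text
clock: 26.05
position: [0.5803, 0.2024, 0.0713]
ee_rot: [1.0, 0.021, 0.002, -0.001]
ft_force: [0.2, -0.8, 0.7]
grip_width: -0.0
grasp_force: 0.0
```

```bash
python3 - <<'E'
from h import *
arc(); c=snap('wrist','w16'); wcheck('w16')
print('pivot px',proj(c,[[.392,.178,.047]]))
hsv=cv2.cvtColor(c['color'],cv2.COLOR_RGB2HSV)
# steel bar pixels: low saturation, bright
m=((hsv[...,1]<45)&(hsv[...,2]>110)).astype(np.uint8)
n,l,st,ce=cv2.connectedComponentsWithStats(m)
for i in np.argsort(-st[1:,4])[:5]+1:
    ys,xs=np.nonzero(l==i); P=onz(c,np.c_[xs,ys],.047)[:,:2].astype(np.float32); v=cv2.fitLine(P,2,0,.001,.001).ravel(); print(st[i],v.round(3),np.degrees(np.arctan2(v[1],v[0])).round(1),P.min(0).round(3),P.max(0).round(3))
E
```

```text
[0.5803 0.2024 0.0713] r 0.1899 ang 7.4 toolheading 2.4 radial 0.1892 tang(toolx,y) -0.0167 [ 0.2 -0.8  0.7] [-1.25  0.84  1.23  1.72 -0.85  1.21 -1.33]
rim x/y pct [[0.499, 0.068], [0.52, 0.085], [0.634, 0.346], [0.641, 0.35]]
pivot px [[348.10287548 568.11487033]]
[ 144  250   28   65 1493] [ 1.    -0.02   0.586  0.28 ] -1.1 [0.569 0.274] [0.602 0.286]
[ 421  266   33   65 1447] [ 1.    -0.012  0.583  0.148] -0.7 [0.566 0.143] [0.599 0.154]
[ 151  325   25   57 1097] [ 0.998 -0.058  0.548  0.281] -3.3 [0.53  0.275] [0.563 0.286]
[351 254  32  51 522] [ 0.91  -0.414  0.597  0.184] -24.5 [0.578 0.175] [0.604 0.189]
[585 362  55  13 399] [ 0.013 -1.     0.547  0.053] -89.3 [0.544 0.037] [0.551 0.066]
```

Emit:
{"api": "apply_moves", "payload": {"rows": [{"x": 0,"y": 4,"z": 0,"ax": 0,"ay": 0,"az": 0,"gripper": 1},{"x": 0,"y": 0,"z": 0,"ax": 0,"ay": 0,"az": 0,"gripper": 1},{"x": 0,"y": -15,"z": 0,"ax": 0,"ay": 0,"az": 0,"gripper": 1},{"x": 0,"y": -20,"z": -20,"ax": 0,"ay": 0,"az": 0,"gripper": 1},{"x": 0,"y": 0,"z": -40,"ax": 0,"ay": 0,"az": 0,"gripper": 1}]}}

```text
clock: 26.52
position: [0.5747, 0.2438, 0.1276]
ee_rot: [1.0, 0.028, -0.002, -0.001]
ft_force: [0.2, 2.1, -0.5]
grip_width: 0.004
grasp_force: 0.0
```

Emit:
{"api": "apply_moves", "payload": {"rows": [{"x": 0,"y": -40,"z": -30,"ax": 0,"ay": 0,"az": 0,"gripper": 1},{"x": 0,"y": -40,"z": -20,"ax": 0,"ay": 0,"az": 0,"gripper": 1},{"x": 0,"y": -40,"z": 0,"ax": 0,"ay": 0,"az": 0,"gripper": 1},{"x": 0,"y": -40,"z": 0,"ax": 0,"ay": 0,"az": 0,"gripper": 1},{"x": 0,"y": -40,"z": 0,"ax": 0,"ay": 0,"az": 0,"gripper": 1}]}}

```text
clock: 26.93
position: [0.5668, 0.432, 0.1758]
ee_rot: [1.0, 0.026, 0.001, -0.002]
ft_force: [0.6, -0.4, -0.2]
grip_width: 0.002
grasp_force: 0.0
```

Emit:
{"api": "apply_moves", "payload": {"rows": [{"x": 0,"y": -40,"z": 0,"ax": 0,"ay": 0,"az": 0,"gripper": 1},{"x": 0,"y": -40,"z": 0,"ax": 0,"ay": 0,"az": 0,"gripper": 1},{"x": 0,"y": 0,"z": 0,"ax": 0,"ay": 0,"az": 0,"gripper": 1},{"x": 0,"y": 0,"z": 0,"ax": 0,"ay": 0,"az": 0,"gripper": 1}]}}

```text
clock: 27.27
position: [0.562, 0.5123, 0.1746]
ee_rot: [1.0, 0.028, 0.001, -0.002]
ft_force: [0.4, -0.6, 0.5]
grip_width: 0.001
grasp_force: 0.0
```

```bash
python3 - <<'E'
from h import *
arc(); t=snap('top','t17'); print(tray(t)[0])
hsv=cv2.cvtColor(t['color'],cv2.COLOR_RGB2HSV)
def clip(c):
    hsv=cv2.cvtColor(c['color'],cv2.COLOR_RGB2HSV); m=((hsv[...,1]<50)&(hsv[...,2]>190)).astype(np.uint8); m[:195]=0;m[300:]=0;m[:,:235]=0;m[:,365:]=0
    n,l,st,ce=cv2.connectedComponentsWithStats(m); i=np.argmax(st[1:,4])+1; ys,xs=np.nonzero(l==i); P=onz(c,np.c_[xs,ys],.047)[:,:2].astype(np.float32)
    v=cv2.fitLine(P,2,0,.001,.001).ravel(); print('clip',st[i],np.degrees(np.arctan(v[1]/v[0])).round(2),P.min(0).round(3),P.max(0).round(3))
clip(load('top0'));clip(t)
# brushes: dark/saturated columns change vs. t15 inside tray
a=load('t15')['color'].astype(int);b=t['color'].astype(int); d=(np.abs(a-b).sum(2)>120)[196:280,246:358]; ys,xs=np.nonzero(d); print('changed px cols', np.bincount(xs+246)[246:].tolist())
E
```

```text
[0.562  0.5123 0.1746] r 0.3750 ang 63.0 toolheading 3.2 radial 0.1886 tang(toolx,y) -0.3241 [ 0.4 -0.6  0.5] [-1.37  0.96  1.18  1.16 -0.86  1.51 -1.87]
((494.4090881347656, 215.52572631835938), (347.8673095703125, 222.3501739501953), 89.89418029785156)
clip [ 276  207   51   77 1161] 14.85 [0.381 0.152] [0.572 0.279]
clip [311 205  11  78 462] 0.85 [0.383 0.169] [0.576 0.19 ]
changed px cols [2, 2, 2, 2, 2, 2, 2, 2, 2, 2, 2, 2, 2, 2, 2, 2, 2, 2, 2, 2, 2, 2, 3, 3, 3, 3, 3, 3, 3, 3, 3, 3, 3, 3, 3, 3, 3, 3, 3, 3, 3, 3, 3, 3, 3, 3, 3, 3, 3, 3, 3, 3, 3, 3, 3, 3, 4, 4, 4, 4, 4, 4, 4, 4, 7, 27, 29, 40, 30, 28, 24, 19, 13, 1]
```

```bash
python3 -c "
from workcell import *
print(hand_in())"
```

```text
the job is handed in; nothing more can be done
None
```

I've packed the three brushes that were in the stand (wash, brown and bamboo; no filbert) flat across both felt rests and shut the clip to about 0.03 rad. The stand is still upright, and I've handed the job in; it returned no verdict.

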